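Spray a board of drawer knobs

TASK

Take every wooden knob from the rack and seat it in a slot of the spraying board, turning it under light pressure until its key drops in and its flange sits flush. Then push the loaded board along the bench, square inside the taped outline in front of the spray gun, squeeze the gun's trigger fully and let it spring back, and push the board on, square inside the outline of the drying place, with all knobs still seated. Slide the board, do not lift it, and leave the tin, the tape and the hammer alone.

Things in the scene. Friction and masses are not known exactly. Their poses are not given: they have to be found in the camera images.
- knob0: round wooden drawer knob, 40 g: flange 40 mm dia x 6 mm, cylinder 34 mm dia above, top at z 38 mm. Origin: centre of the flange's underside, z up. Below it a flat key 18 (x) x 8 (y) x 16 mm deep, tip slightly tapered; a half turn fits too. A dark line across the top runs along the key's length (x). Starts upright in one of the rack's holes, turned anyhow. May be absent
- knob1: round wooden drawer knob, 40 g: flange 40 mm dia x 6 mm, cylinder 34 mm dia above, top at z 38 mm. Origin: centre of the flange's underside, z up. Below it a flat key 18 (x) x 8 (y) x 16 mm deep, tip slightly tapered; a half turn fits too. A dark line across the top runs along the key's length (x). Starts upright in one of the rack's holes, turned anyhow. May be absent
- knob2: round wooden drawer knob, 40 g: flange 40 mm dia x 6 mm, cylinder 34 mm dia above, top at z 38 mm. Origin: centre of the flange's underside, z up. Below it a flat key 18 (x) x 8 (y) x 16 mm deep, tip slightly tapered; a half turn fits too. A dark line across the top runs along the key's length (x). Starts upright in one of the rack's holes, turned anyhow. May be absent
- knob3: round wooden drawer knob, 40 g: flange 40 mm dia x 6 mm, cylinder 34 mm dia above, top at z 38 mm. Origin: centre of the flange's underside, z up. Below it a flat key 18 (x) x 8 (y) x 16 mm deep, tip slightly tapered; a half turn fits too. A dark line across the top runs along the key's length (x). Starts upright in one of the rack's holes, turned anyhow. May be absent
- rack: fixed plywood rack 150 x 150 x 22 mm; origin: centre of its underside. Four 24 mm round holes at x, y = +-38 mm, in which the knobs stand with their flanges on the rack's top, 22 mm over the bench
- board: loose wooden spraying board, 0.5 kg, 90 mm (x) x 240 mm (y) x 22 mm thick, lying flat on the bench; origin: centre of its underside. Four through slots in a row along its middle, each 21 x 11 mm for the 18 x 8 mm keys, each takes any knob
- slot0 (a point): centre of a slot's mouth in the board's top face (22 mm over the bench), at y = -90 mm on the board; axes as the board's. The slot's long side runs along the board's y (lengthwise)
- slot1 (a point): centre of a slot's mouth in the board's top face (22 mm over the bench), at y = -30 mm on the board; axes as the board's. The slot's long side runs along the board's x (crosswise)
- slot2 (a point): centre of a slot's mouth in the board's top face (22 mm over the bench), at y = 30 mm on the board; axes as the board's. The slot's long side runs along the board's y (lengthwise)
- slot3 (a point): centre of a slot's mouth in the board's top face (22 mm over the bench), at y = 90 mm on the board; axes as the board's. The slot's long side runs along the board's x (crosswise)
- spray_gun: spray gun clamped on its side on a fixed post; origin on the bench. Aluminium barrel, 34 mm dia, axis 120 mm over the bench, along its x from -63 mm (nozzle, pointing to -x at the board) to 142 mm; the grip, a round bar 24 mm thick, points to +y from the barrel, 127 mm long, same height, axis near x = 53 mm. Nothing under or over grip and trigger
- squeeze_point (a point): point on the gun, 120 mm over the bench, where to pinch: midway between the back of the grip and the front of the squeezed trigger. From above, with the fingers closing along the gun's x: the grip's back is 17.5 mm to +x of it, the front face of the released trigger 31.5 mm to -x, of the fully squeezed one about 17.5 mm; axes as the gun's
- trigger (a joint): sprung trigger blade, 66 mm long, 16 mm high, in front (-x) of the grip, hinged by the barrel on a vertical pin; 0 released, 0.33 rad squeezed fully against the grip, about 8 N at the squeeze point; springs back by itself
- spray_spot (a point): centre, on the bench, of the spraying place in front of the nozzle: a taped outline, inside 110 mm (x) x 260 mm (y), fixed to the gun's frame; axes as the gun's. The board belongs in it with its long side along y
- dry_spot: centre, on the bench, of the drying place: cardboard-coloured rectangle 110 mm (x) x 260 mm (y) with a taped outline, flat (no step); the board belongs in it with its long side along y
- tin: bystander: upright tin, 76 mm diameter, 100 mm tall; origin under its centre
- tape: bystander: roll of tape lying flat, 100 mm diameter, 24 mm tall; origin under its centre
- mallet: bystander: hammer lying on the bench, about 300 mm long
There are look-alikes about, which are no part of the job. Leave any green look-alike of the knob3 alone. What is shaped like the knob0 but green is not meant.

How it is judged:
By the outcome, as a careful person would: the job done as asked, in the order asked, and still so for the second after the job is handed in, with the robot touching nothing.
Of knob0, knob1, knob2, knob3 only 3 to 4 are there at a start; the rules pass over those that are not, and their reading is None.
At some moment in a run one of board may be knocked a few centimetres aside while the robot is not near it.
It also fails if it takes over 208 s, if anything falls off the work surface, if the arm or the gripper's body presses on something with over 40 N, if the wrist force passes 120 N, or if a joint passes its speed limit or range.

ROBOT

A 6-joint arm with a two-finger parallel gripper is mounted at the origin on the work surface. World frame = base frame: x ahead of the robot, y to its left, z up, the work surface at z = 0. Lengths are in m, angles in degrees, forces in N, time in s.
With the tool pointing down it reaches from about 0.375 to 0.9 m from the base axis. Payload 3.1 kg.
Tool frame: the origin (TCP) lies on the centre line of the jaws, within the pads' length; the fingertips stand 25 mm ahead of it and the grasp point (between the pads) lies 6 mm ahead of it; z points along the fingers, y is the line along which they close (so a half turn about z gives the same grasp; the last joint's range is limited). The gripper opens to 87 mm and grips with 3 to 60 N. Pads are 19 mm wide; open, the fingers measure 117 mm over their backs; the gripper's body (75 mm by 190 mm) begins 51 mm behind the grasp point.
Start: joints at [-75.659, 30.224, 82.088, -0, 67.689, -10.227], TCP at [0.26, -0.568, 0.248] pointing down, gripper open.
Joint ranges: [-176.69, 176.69], [-43.24, 126.21], [12.49, 139.97], [-82, 262], [0, 151.66], [-163.58, 163.58]. Speed limits (degrees/s): [159.86, 159.86, 180, 180, 180, 180].

INTERFACE

Orientations are given as a 3x3 rotation matrix whose columns are the frame's x, y, z axes.
In Python, from rig import read_state, capture, camera_params, hand_in gives the robot as it stands.
- The arm moves only by the tool apply_moves, never from a script. Its argument "rows" is a list of rows, each an object of numbers: "x", "y", "z": the shift along the tool's x, y, z in mm; "rx", "ry", "rz": the turn, a rotation vector about the tool's x, y, z in units of 6 degrees (1.0 is 6 degrees); "claw": the closure in counts, from 0 (fully open) to 255 (shut). A call has 1 to 10 rows; each row is the pose to reach, as a shift and turn from the pose commanded when the call began, along the tool's axes at that moment; what a row does not reach only later rows make up. A row lasts 1/8 s, in which the tool goes at most 62.5 mm and 10.7 degrees, less where a joint would pass 70% of its speed; a pose out of reach is approached as far as the arm can. A call with a gripper value outside its range is refused whole. The fingers move at their own pace and stop on an object; the grip force is fixed at half the most. Time passes only in rows, so rows that repeat a pose let the fingers close. It gives the time, the measured TCP pose, the force, the opening and the grip force at its end, in the units of the state.
- read_state(): the state, without advancing time (a new reading comes with each control period).
- capture(name): name is "side" or "top" or "wrist"; returns (picture, depth): 384x512x3 uint8, red, green, blue; 384x512 float32, m along the optical axis (not along the pixel's ray), 0 where there is no reading.
- camera_params(name): a dict with "fx", "fy", "cx", "cy" (pixels), "xyz" and "orientation" of the camera in the world. Camera axes: x right, y up, looking along -z (the intrinsics and any distortion apply to the point x, -y, -z); pixel columns grow to the right and rows downward; lengths in m; the calibration is good to about 2 mm. A picture is of the moment at which its call begins: read the wrist's pose just before it. camera_params takes no time and is no camera call; for the wrist camera it gives the pose at the moment of the call.
- hand_in(): hands the job in; it is judged then, once.
The state is a dict: "time_s": time; "joint_positions": joint angles; "qvel": joint speeds; "tau": joint torques, N m; "position": TCP position; "tcp_rot": TCP orientation; "force": force on the tool from outside, world axes, zero at the start; "moment": the same for the moment, N m; "opening": opening from 0.0 (shut) to 1.0 (fully open); "grasp_force": force on a finger pad.
Only numpy, scipy, OpenCV 4.12 (cv2) and the standard library are available. Lean on these libraries where they do the work, as an engineer would, in place of code of your own. Each camera call takes 0.05 s, during which the arm holds its last target. There are 200 camera calls.

## Working session

There is one attempt and no reset: what is moved stays moved. The work goes in short steps, Python scripts to look and compute and a tool call to move; the robot and the scene stay as the last step left them, time stands still between calls to the robot, and variables do not carry over. Pictures are saved under pics/ and viewed, at most 14 in all, crops included, and the job is handed in when it is done.

Besides the shell and the picture viewer there is one more tool, called as a command line: name --argument value ..., lists and objects as JSON in quotes. apply_moves: Moves the arm, as the interface text tells. Its arguments: {"type":"object","properties":{"rows":{"type":"array"}},"required":["rows"]}

```bash
ls; mkdir -p pics; cat > h.py <<'E'
import numpy as np, cv2, json
from rig import read_state, capture, camera_params, hand_in
def snap(n, f):
    p=camera_params(n); im,d=capture(n); np.savez('pics/'+f+'.npz',im=im,d=d,**{k:np.array(v) for k,v in p.items() if not isinstance(v,(str,dict))})
    cv2.imwrite('pics/'+f+'.png',im[:,:,::-1]); return p,im,d
def load(f): z=np.load('pics/'+f+'.npz'); return z
def ray(z,u,v):
    c=np.array([(u-z['cx'])/z['fx'],-(v-z['cy'])/z['fy'],-1.0]); return np.array(z['xyz']),np.array(z['orientation']).reshape(3,3)@c
def onz(z,u,v,h):
    o,r=ray(z,u,v); return o+r*(h-o[2])/r[2]
def dep(z,u,v):
    o,r=ray(z,u,v); return o+r*z['d'][int(round(v)),int(round(u))]
def crop(f,u0,u1,v0,v1,s,out):
    im=cv2.imread('pics/'+f+'.png')[v0:v1,u0:u1]; cv2.imwrite('pics/'+out+'.png',cv2.resize(im,None,fx=s,fy=s,interpolation=cv2.INTER_CUBIC))
E
python3 - <<'E'
from h import *
for n in('top','side'):
    p,im,d=snap(n,n+'0'); print(p)
a=np.vstack([cv2.imread('pics/top0.png')]); 
print(read_state())
E
```

```text
pics
{'fx': 468.244446437883, 'fy': 468.244446437883, 'cx': 258.88562693211566, 'cy': 195.06691259436937, 'xyz': array([ 0.48130832, -0.02743626,  1.35364559]), 'orientation': array([[ 0.00525655,  0.99180048, -0.12768781],
       [-0.99993947,  0.00397902, -0.0102581 ],
       [-0.00966591,  0.127734  ,  0.99176136]])}
{'fx': 402.3763365206854, 'fy': 402.3763365206854, 'cx': 257.3785551408799, 'cy': 188.83023867167557, 'xyz': array([ 0.44932895, -0.96403639,  0.80244088]), 'orientation': array([[ 0.97689575,  0.12493847, -0.17339282],
       [-0.21371355,  0.56690643, -0.79557754],
       [-0.00110073,  0.81425271,  0.58050952]])}
{'time_s': 0.1, 'joint_positions': array([-7.56595237e+01,  3.02742426e+01,  8.21493859e+01,  6.87067594e-05,
        6.76899540e+01, -1.02271228e+01]), 'qvel': array([ 0.01312348, -0.05394032, -0.23934846, -0.08060364, -0.04954385,
        0.10747327]), 'tau': array([-3.83399438e-04, -4.40986562e+01, -1.77150536e+01,  6.35293359e-02,
        5.33940224e-02, -5.88374132e-05]), 'position': array([ 0.25972768, -0.56779926,  0.24666109]), 'tcp_rot': array([[ 9.09471648e-01,  4.15765657e-01, -4.89930017e-04],
       [ 4.15765796e-01, -9.09469688e-01,  1.92089367e-03],
       [ 3.53065120e-04, -1.95069447e-03, -9.99998035e-01]]), 'force': array([ 0.0031645 ,  0.40111475, -0.42821356]), 'moment': array([0.01972144, 0.07157326, 0.05711059]), 'grasp_force': 0.0, 'opening': 0.9987978868159182}
```

View pics/top0.png

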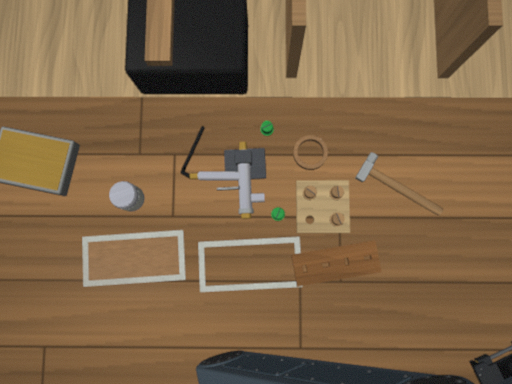

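View pics/side0.png

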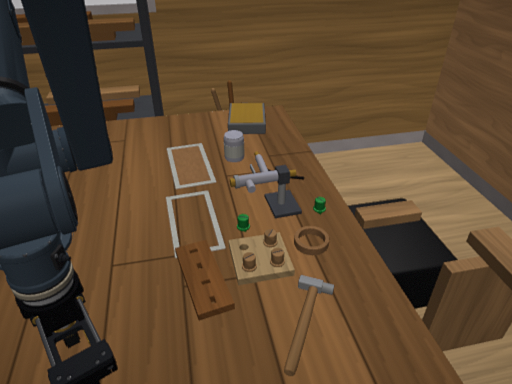

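Top view: rack at (323,206) with three wooden knobs at (310,192), (337,192) and (337,218); the hole at (310,219) is empty. The green look-alikes at (267,127) and (278,214) are not meant. The board is at (336,263), the spray outline at (250,265), the dry place at (134,258), and the gun at (245,180). I'll confirm the knobs in an enlarged crop.

```bash
python3 - <<'E'
from h import *
crop('top0',190,390,170,300,4,'c1')
crop('top0',70,310,110,300,3,'c2')
E
```

```text
(no output)
```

View pics/c1.png

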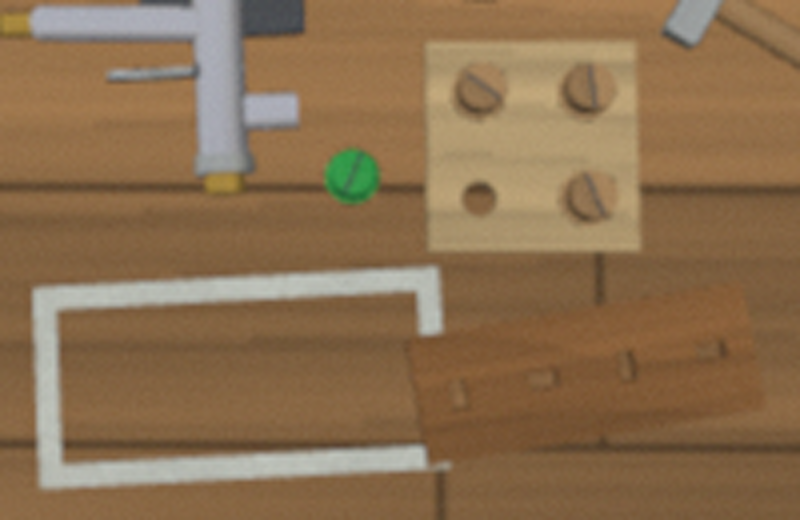

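View pics/c2.png

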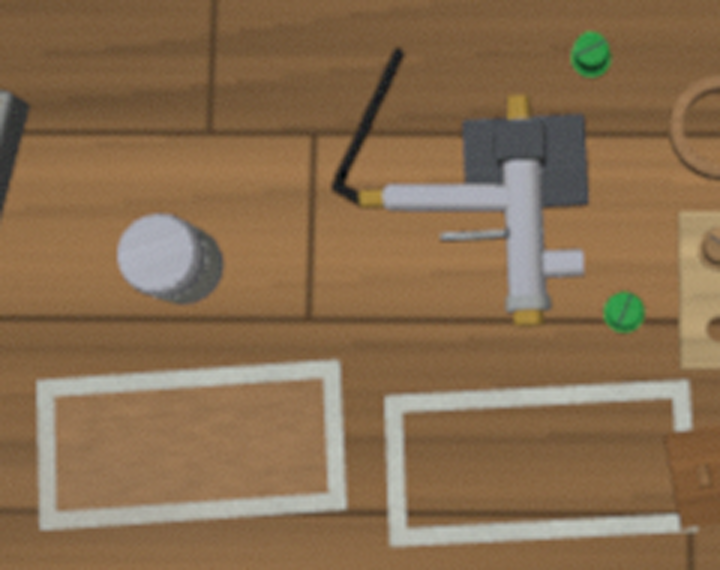

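Crop: the three wooden knobs sit at (310.2,192), (337,191.8) and (337.5,219) and fit the description, with dark lines in different directions. The green one at (278,214) is excluded. Board slots run from the left as crosswise (slot3), lengthwise, crosswise, lengthwise (slot0).

```bash
python3 - <<'E'
from h import *
z=load('top0'); s=load('side0')
c=lambda a,b,h:print(a,b,onz(z,190+a/4-.4,170+b/4-.4,h).round(4),dep(z,190+a/4-.4,170+b/4-.4).round(4))
print('knobs')
for a,b in((481,88),(588,87),(590,196)):c(a,b,.06)
print('slots')
for a,b in((460,395),(543,379),(627,365),(711,350)):c(a,b,.022)
print('board corners')
for a,b in((406,340),(742,285),(764,408),(428,464)):c(a,b,.022)
print('spray inner')
for a,b in((58,308),(418,293),(430,446),(62,465)):c(a,b,0)
c(352,176,.04)
q=lambda a,b,h:print(a,b,onz(z,70+a/3-.4,110+b/3-.4,h).round(4),dep(z,70+a/3-.4,110+b/3-.4).round(4))
print('dry inner')
for a,b in((54,396),(323,379),(328,496),(57,513)):q(a,b,0)
print('gun barrel nose,tail, grip root,end, trigger, green2, tin')
for a,b in((527,305),(522,165),(505,197),(385,197),(445,237),(498,234)):q(a,b,.13)
q(160,253,.1)
p=camera_params('wrist');st=read_state();R=st['tcp_rot']
print('wristcam in tcp',R.T@(p['xyz']-st['position']),R.T@np.array(p['orientation']),p['fx'])
E
```

```text
knobs
481 88 [ 0.6582 -0.156   0.06  ] [ 0.6582 -0.156   0.06  ]
588 87 [ 0.6592 -0.2304  0.06  ] [ 0.659  -0.2302  0.0613]
590 196 [ 0.5832 -0.2305  0.06  ] [ 0.5834 -0.231   0.0571]
slots
460 395 [ 0.4458 -0.1431  0.022 ] [ 0.4451 -0.1453 -0.003 ]
543 379 [ 0.4572 -0.2015  0.022 ] [ 0.4568 -0.2041  0.0021]
627 365 [ 0.4673 -0.2606  0.022 ] [ 0.467  -0.2648 -0.002 ]
711 350 [ 0.478  -0.3197  0.022 ] [ 0.478  -0.3248 -0.0012]
board corners
406 340 [ 0.4839 -0.1054  0.022 ] [ 0.4839 -0.1053  0.0232]
742 285 [ 0.5237 -0.3427  0.022 ] [ 0.5241 -0.3458  0.0088]
764 408 [ 0.438  -0.3558  0.022 ] [ 0.4373 -0.3605  0.0028]
428 464 [ 0.398  -0.1204  0.022 ] [ 0.3979 -0.1205  0.0214]
spray inner
58 308 [0.5055 0.1434 0.    ] [0.5054 0.1427 0.0055]
418 293 [ 0.5175 -0.1154  0.    ] [ 0.5174 -0.1151  0.0041]
430 446 [ 0.4092 -0.1235  0.    ] [ 0.4105 -0.1218  0.0233]
62 465 [0.3944 0.1383 0.    ] [ 0.3942  0.1386 -0.0022]
352 176 [ 0.5981 -0.0668  0.04  ] [ 0.5966 -0.0663  0.057 ]
dry inner
54 396 [0.5181 0.4806 0.    ] [0.518  0.4789 0.0046]
323 379 [0.5357 0.2216 0.    ] [5.357e-01 2.216e-01 2.000e-04]
328 496 [0.4246 0.2138 0.    ] [0.4247 0.2134 0.0023]
57 513 [0.4072 0.4719 0.    ] [ 0.4071  0.4723 -0.001 ]
gun barrel nose,tail, grip root,end, trigger, green2, tin
527 305 [0.5958 0.0207 0.13  ] [0.5948 0.0203 0.141 ]
522 165 [0.7203 0.0263 0.13  ] [0.7198 0.0262 0.1328]
505 197 [0.6915 0.041  0.13  ] [0.691  0.0409 0.133 ]
385 197 [0.6912 0.1472 0.13  ] [0.6911 0.1472 0.1301]
445 237 [0.6556 0.0935 0.13  ] [0.656  0.0937 0.1276]
498 234 [0.6585 0.0468 0.13  ] [0.6587 0.0469 0.1283]
160 253 [0.6443 0.3537 0.1   ] [0.6444 0.3539 0.0993]
wristcam in tcp [ 0.08258791  0.00014899 -0.13705469] [[ 7.60013528e-04  9.53436150e-01  3.01593983e-01]
 [ 9.99999515e-01 -9.13358217e-04  3.67432998e-04]
 [ 6.25787246e-04  3.01593558e-01 -9.53436382e-01]] 280.1786577346102
```

```bash
cat >> h.py <<'E'
from scipy.spatial.transform import Rotation as Ro
def Rt(psi,):
    c,s=np.cos(np.radians(psi)),np.sin(np.radians(psi)); return np.array([[c,s,0],[s,-c,0],[0,0,-1.]])
def plan(wps,st=None):
    st=st or read_state(); R=np.array(st['tcp_rot']);p=np.array(st['position'])
    print('t',round(st['time_s'],2),'p',p.round(4),'psi',round(np.degrees(np.arctan2(R[1,0],R[0,0])),2),'F',np.round(st['force'],1),'open',round(st['opening'],3),'g',round(st['grasp_force'],1))
    for x,y,z,psi in wps:
        d=R.T@(np.array([x,y,z])-p)*1000; r=Ro.from_matrix(R.T@Rt(psi)).as_rotvec(degrees=True)/6
        print((x,y,z,psi),'->',d.round(1).tolist(),r.round(3).tolist(),'rows',int(np.ceil(max(np.linalg.norm(d)/62.5,np.linalg.norm(r)*6/10.7))))
E
python3 - <<'E'
from h import *
plan([(0.53,-0.19,0.24,10)])
E
```

```text
t 0.1 p [ 0.2597 -0.5678  0.2467] psi 24.57 F [ 0.   0.4 -0.4] open 0.999 g 0.0
(0.53, -0.19, 0.24, 10) -> [402.9, -231.2, 7.3] [-0.019, -0.001, 2.428] rows 8
```

apply_moves --rows '[{"x": 403, "y": -231, "z": 7, "rz": 2.43, "claw": 90}, {"x": 403, "y": -231, "z": 7, "rz": 2.43, "claw": 90}, {"x": 403, "y": -231, "z": 7, "rz": 2.43, "claw": 90}, {"x": 403, "y": -231, "z": 7, "rz": 2.43, "claw": 90}, {"x": 403, "y": -231, "z": 7, "rz": 2.43, "claw": 90}, {"x": 403, "y": -231, "z": 7, "rz": 2.43, "claw": 90}, {"x": 403, "y": -231, "z": 7, "rz": 2.43, "claw": 90}, {"x": 403, "y": -231, "z": 7, "rz": 2.43, "claw": 90}, {"x": 403, "y": -231, "z": 7, "rz": 2.43, "claw": 90}, {"x": 403, "y": -231, "z": 7, "rz": 2.43, "claw": 90}]'

```text
validation failed for argument at $.ro...
```

```bash
python3 - <<'E'
from h import *
plan([])
snap('wrist','w1'); im=cv2.imread('pics/w1.png'); cv2.imwrite('pics/w1b.png',cv2.resize(im,(800,600),interpolation=cv2.INTER_CUBIC))
E
```

```text
t 0.1 p [ 0.2597 -0.5678  0.2467] psi 24.57 F [ 0.   0.4 -0.4] open 0.999 g 0.0
```

View pics/w1b.png

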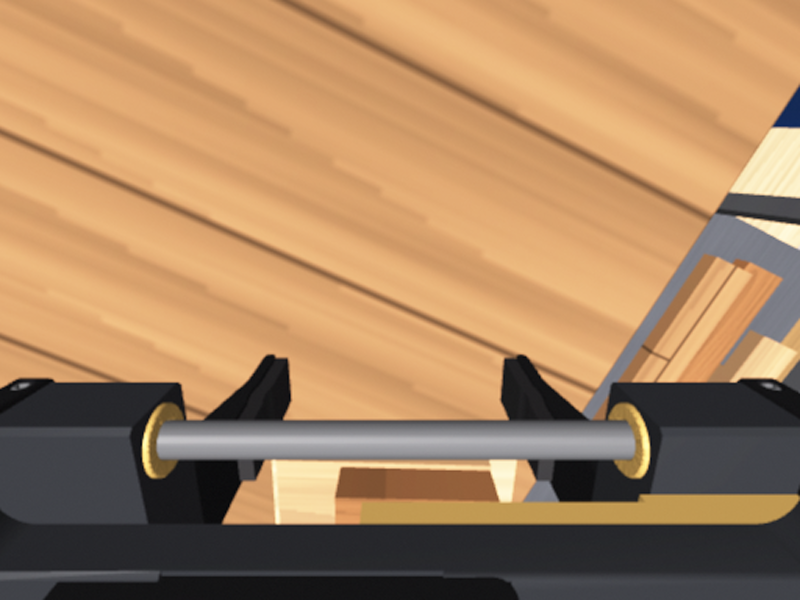

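The wrist view shows only the bench and, at the bottom, the open fingers; the arm has not moved because the call was refused. I'll retry with all keys given.

apply_moves --rows '[{"x": 200, "y": -115, "z": 4, "rx": 0, "ry": 0, "rz": 2.43, "claw": 90}, {"x": 200, "y": -115, "z": 4, "rx": 0, "ry": 0, "rz": 2.43, "claw": 90}, {"x": 200, "y": -115, "z": 4, "rx": 0, "ry": 0, "rz": 2.43, "claw": 90}, {"x": 200, "y": -115, "z": 4, "rx": 0, "ry": 0, "rz": 2.43, "claw": 90}]'

```text
time_s: 0.65
position: [0.3949, -0.3779, 0.2432]
tcp_rot: [[0.985, 0.175, -0.0], [0.175, -0.985, 0.001], [-0.0, -0.001, -1.0]]
force: [-0.1, -1.3, -0.4]
opening: 0.675
grasp_force: 0.0
```

apply_moves --rows '[{"x": 166, "y": -161, "z": 3, "rx": 0, "ry": 0, "rz": 0, "claw": 90}, {"x": 166, "y": -161, "z": 3, "rx": 0, "ry": 0, "rz": 0, "claw": 90}, {"x": 166, "y": -161, "z": 3, "rx": 0, "ry": 0, "rz": 0, "claw": 90}, {"x": 166, "y": -161, "z": 3, "rx": 0, "ry": 0, "rz": 0, "claw": 90}, {"x": 166, "y": -161, "z": 3, "rx": 0, "ry": 0, "rz": 0, "claw": 90}]'

```text
time_s: 1.27
position: [0.5307, -0.1904, 0.2402]
tcp_rot: [[0.984, 0.179, -0.0], [0.179, -0.984, 0.001], [-0.0, -0.001, -1.0]]
force: [0.2, -0.1, -0.2]
opening: 0.645
grasp_force: 0.0
```

```bash
python3 - <<'E'
from h import *
plan([])
snap('wrist','w2'); im=cv2.imread('pics/w2.png'); cv2.imwrite('pics/w2b.png',cv2.resize(im,(800,600),interpolation=cv2.INTER_CUBIC))
E
```

```text
t 1.27 p [ 0.5307 -0.1904  0.2402] psi 10.28 F [ 0.2 -0.1 -0.2] open 0.645 g 0.0
```

View pics/w2b.png

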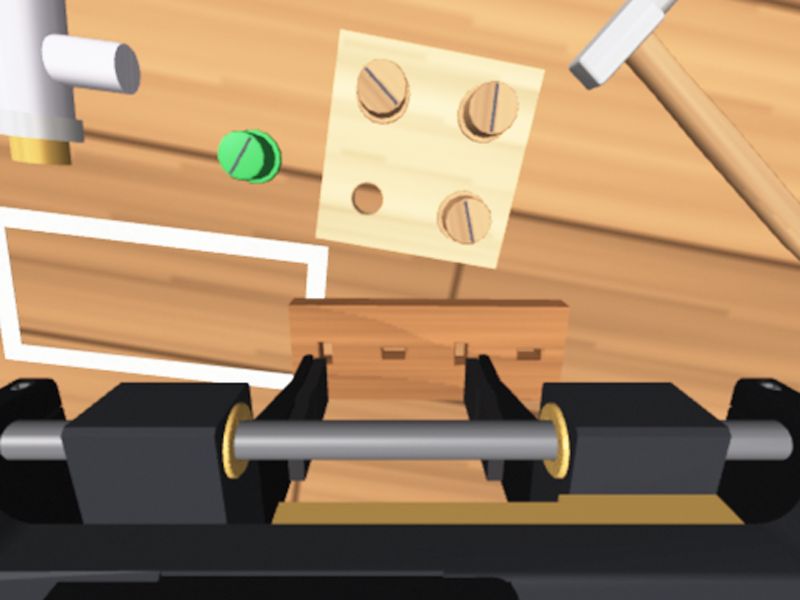

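Wrist view: knob tops A (380,87), B (493,107), C (467,217) on the rack, green look-alike at (248,155), board edge-on at (430,350) with slots at (325,352), (393,353), (461,353), (529,354).

```bash
cat >> h.py <<'E'
def tri(z1,a,z2,b):
    o1,r1=ray(z1,*a);o2,r2=ray(z2,*b); A=np.c_[r1,-r2]; s=np.linalg.lstsq(A,o2-o1,rcond=None)[0]
    return (o1+r1*s[0]).round(4),(o2+r2*s[1]).round(4)
E
python3 - <<'E'
from h import *
t=load('top0'); w=load('w2'); k=1.5625
W=lambda a,b:(a/k-.2,b/k-.2); T=lambda a,b:(190+a/4-.4,170+b/4-.4)
for n,a,b,l in(('A',(380,87),(481,88),((366,68),(397,103))),('B',(493,107),(588,87),((495,83),(491,131))),('C',(467,217),(590,196),((464,201),(471,240)))):
    p,q=[onz(w,*W(*e),.06) for e in l]; d=p-q
    print(n,*tri(w,W(*a),t,T(*b)),onz(w,*W(*a),.06).round(4),'line',np.degrees(np.arctan2(d[1],d[0]))%180)
S=[]
for a,b in(((325,352),(460,395)),((393,353),(543,379)),((461,353),(627,365)),((529,354),(711,350))):
    print('slot',*tri(w,W(*a),t,T(*b)),onz(w,*W(*a),.022).round(4))
E
```

```text
A [ 0.6597 -0.1564  0.0565] [ 0.6587 -0.1563  0.0563] [ 0.6592 -0.1566  0.06  ] line 54.41266118116799
B [ 0.6453 -0.2145  0.161 ] [ 0.6453 -0.2145  0.161 ] [ 0.6608 -0.2326  0.06  ] line 8.968108646474336
C [ 0.5854 -0.2364  0.0349] [ 0.5852 -0.2345  0.0346] [ 0.5874 -0.232   0.06  ] line 23.338542640505267
slot [ 0.4463 -0.142   0.0191] [ 0.4457 -0.1434  0.0193] [ 0.4476 -0.1423  0.022 ]
slot [ 0.4572 -0.2015  0.0215] [ 0.4572 -0.2015  0.0216] [ 0.4574 -0.2014  0.022 ]
slot [ 0.4672 -0.261   0.0197] [ 0.4672 -0.261   0.0197] [ 0.4682 -0.2604  0.022 ]
slot [ 0.478  -0.3196  0.0219] [ 0.478  -0.3197  0.0219] [ 0.478  -0.3196  0.022 ]
```

```bash
cat >> h.py <<'E'
def rect(z,x,y,h,half=.025,res=.0005):
    """patch of the plane z=h, x up, y left, seen from above"""
    n=int(2*half/res); g=(np.arange(n)-n/2+.5)*res
    Y,X=np.meshgrid(y-g,x-g); P=np.stack([X,Y,np.full_like(X,h)],-1)-z['xyz']
    c=P@np.array(z['orientation']).reshape(3,3); u=z['cx']+z['fx']*c[...,0]/-c[...,2]; v=z['cy']-z['fy']*c[...,1]/-c[...,2]
    return cv2.remap(z['im'][:,:,::-1].copy(),u.astype('f4'),v.astype('f4'),cv2.INTER_CUBIC)
def line(z,x,y,h=.06,r=.013):
    p=rect(z,x,y,h).astype(int); n=p.shape[0]; i,j=np.mgrid[:n,:n]; m=np.hypot(i-n/2,j-n/2)*.0005<r
    s=p[...,2]-p[...,0]+0*p[...,1]   # red minus blue: line is grey
    th=np.median(s[m])*.55; k=m&(s<th); pts=np.c_[n/2-i[k],n/2-j[k]]*.0005
    c=pts.mean(0); e=np.linalg.eigh(np.cov(pts.T))[1][:,1]
    return k.sum(), (np.array([x,y])+c).round(4), round(np.degrees(np.arctan2(e[1],e[0]))%180,1)
E
python3 - <<'E'
from h import *
w=load('w2');t=load('top0')
for p in((.659,-.1563),(.660,-.2315),(.586,-.2315)): print(line(w,*p),line(t,*p))
plan([(.660,-.2315,.15,97),(.660,-.2315,.056,97)])
E
```

```text
(np.int64(213), array([ 0.6602, -0.1571]), np.float64(54.2)) (np.int64(2), array([ 0.6572, -0.161 ]), np.float64(55.6))
(np.int64(220), array([ 0.66  , -0.2331]), np.float64(6.4)) (np.int64(40), array([ 0.6621, -0.2326]), np.float64(7.4))
(np.int64(210), array([ 0.5862, -0.233 ]), np.float64(23.4)) (np.int64(34), array([ 0.5851, -0.2332]), np.float64(21.3))
t 1.32 p [ 0.5299 -0.1919  0.2402] psi 10.18 F [ 0.3 -0.2 -0.2] open 0.651 g 0.0
(0.66, -0.2315, 0.15, 97) -> [121.2, 62.0, 90.1] [-0.007, 0.004, -14.47] rows 9
(0.66, -0.2315, 0.056, 97) -> [121.2, 62.0, 184.1] [-0.007, 0.004, -14.47] rows 9
```

apply_moves --rows '[{"x": 121, "y": 63, "z": 90, "rx": 0, "ry": 0, "rz": -14.37, "claw": 90}, {"x": 121, "y": 63, "z": 90, "rx": 0, "ry": 0, "rz": -14.37, "claw": 90}, {"x": 121, "y": 63, "z": 90, "rx": 0, "ry": 0, "rz": -14.37, "claw": 90}, {"x": 121, "y": 63, "z": 90, "rx": 0, "ry": 0, "rz": -14.37, "claw": 90}, {"x": 121, "y": 63, "z": 90, "rx": 0, "ry": 0, "rz": -14.37, "claw": 90}, {"x": 121, "y": 63, "z": 90, "rx": 0, "ry": 0, "rz": -14.37, "claw": 90}, {"x": 121, "y": 63, "z": 90, "rx": 0, "ry": 0, "rz": -14.37, "claw": 90}, {"x": 121, "y": 63, "z": 90, "rx": 0, "ry": 0, "rz": -14.37, "claw": 90}, {"x": 121, "y": 63, "z": 90, "rx": 0, "ry": 0, "rz": -14.37, "claw": 90}, {"x": 121, "y": 63, "z": 90, "rx": 0, "ry": 0, "rz": -14.37, "claw": 90}]'

```text
time_s: 2.58
position: [0.6591, -0.2353, 0.1504]
tcp_rot: [[-0.104, 0.995, -0.0], [0.995, 0.104, 0.0], [0.0, -0.0, -1.0]]
force: [-0.5, -0.5, -0.7]
opening: 0.644
grasp_force: 0.0
```

```bash
python3 - <<'E'
from h import *
snap('wrist','w3');w=load('w3')
for p in((.660,-.157),(.660,-.233),(.586,-.233)): print(line(w,*p))
plan([(.660,-.233,.056,96.4)])
E
```

```text
(np.int64(219), array([ 0.6603, -0.1572]), np.float64(54.3))
(np.int64(238), array([ 0.6599, -0.2333]), np.float64(6.2))
(np.int64(219), array([ 0.586 , -0.2332]), np.float64(23.3))
t 2.62 p [ 0.6592 -0.2351  0.1504] psi 96.03 F [ 0.3  0.3 -0.3] open 0.645 g 0.0
(0.66, -0.233, 0.056, 96.4) -> [2.0, 1.0, 94.4] [-0.003, -0.001, -0.061] rows 2
```

apply_moves --rows '[{"x": 2, "y": 1, "z": 60, "rx": 0, "ry": 0, "rz": 0, "claw": 90}, {"x": 2, "y": 1, "z": 94.4, "rx": 0, "ry": 0, "rz": 0, "claw": 90}, {"x": 2, "y": 1, "z": 94.4, "rx": 0, "ry": 0, "rz": 0, "claw": 90}, {"x": 2, "y": 1, "z": 94.4, "rx": 0, "ry": 0, "rz": 0, "claw": 255}, {"x": 2, "y": 1, "z": 94.4, "rx": 0, "ry": 0, "rz": 0, "claw": 255}, {"x": 2, "y": 1, "z": 94.4, "rx": 0, "ry": 0, "rz": 0, "claw": 255}, {"x": 2, "y": 1, "z": 94.4, "rx": 0, "ry": 0, "rz": 0, "claw": 255}, {"x": 2, "y": 1, "z": 94.4, "rx": 0, "ry": 0, "rz": 0, "claw": 255}]'

```text
time_s: 3.62
position: [0.6613, -0.2327, 0.058]
tcp_rot: [[-0.108, 0.994, 0.003], [0.994, 0.108, -0.001], [-0.002, 0.002, -1.0]]
force: [-0.2, 0.4, 6.1]
opening: 0.384
grasp_force: 30.0
```

apply_moves --rows '[{"x": 0, "y": 0, "z": -40, "rx": 0, "ry": 0, "rz": 0, "claw": 255}, {"x": 0, "y": 0, "z": -90, "rx": 0, "ry": 0, "rz": 0, "claw": 255}, {"x": 0, "y": 0, "z": -90, "rx": 0, "ry": 0, "rz": 0, "claw": 255}]'

```text
time_s: 4.0
position: [0.6633, -0.2337, 0.1514]
tcp_rot: [[-0.108, 0.994, 0.009], [0.994, 0.108, -0.005], [-0.006, 0.009, -1.0]]
force: [0.5, -1.2, -0.3]
opening: 0.383
grasp_force: 30.0
```

```bash
python3 - <<'E'
from h import *
st=read_state(); snap('wrist','w4');w=load('w4')
print(line(w,st['position'][0],st['position'][1],st['position'][2]+.004))
plan([(.4465,-.1425,.13,100.3),(.4465,-.1425,.09,100.3)])
E
```

```text
(np.int64(1078), array([ 0.6639, -0.2388]), np.float64(6.4))
t 4.05 p [ 0.6616 -0.2328  0.1487] psi 96.21 F [-0.1 -0.1 -1.2] open 0.382 g 30.0
(0.4465, -0.1425, 0.13, 100.3) -> [113.1, -204.1, 17.5] [0.037, 0.028, -0.681] rows 4
(0.4465, -0.1425, 0.09, 100.3) -> [113.2, -204.3, 57.5] [0.037, 0.028, -0.681] rows 4
```

apply_moves --rows '[{"x": 113, "y": -204, "z": 10, "rx": 0, "ry": 0, "rz": -0.7, "claw": 255}, {"x": 113, "y": -204, "z": 10, "rx": 0, "ry": 0, "rz": -0.7, "claw": 255}, {"x": 113, "y": -204, "z": 10, "rx": 0, "ry": 0, "rz": -0.7, "claw": 255}, {"x": 113, "y": -204, "z": 10, "rx": 0, "ry": 0, "rz": -0.7, "claw": 255}, {"x": 113, "y": -204, "z": 10, "rx": 0, "ry": 0, "rz": -0.7, "claw": 255}, {"x": 113, "y": -204, "z": 10, "rx": 0, "ry": 0, "rz": -0.7, "claw": 255}]'

```text
time_s: 4.8
position: [0.4458, -0.1423, 0.1357]
tcp_rot: [[-0.18, 0.984, 0.0], [0.984, 0.18, -0.0], [-0.0, 0.0, -1.0]]
force: [0.3, -0.7, -0.0]
opening: 0.383
grasp_force: 30.0
```

```bash
python3 - <<'E'
from h import *
plan([(.4465,-.1425,.1,100.3)])
snap('wrist','w5');im=cv2.imread('pics/w5.png'); cv2.imwrite('pics/w5b.png',cv2.resize(im,(800,600),interpolation=cv2.INTER_CUBIC))
E
```

```text
t 4.8 p [ 0.4458 -0.1423  0.1357] psi 100.4 F [ 0.3 -0.7 -0. ] open 0.383 g 30.0
(0.4465, -0.1425, 0.1, 100.3) -> [-0.4, 0.7, 35.7] [0.001, 0.001, 0.016] rows 1
```

View pics/w5b.png

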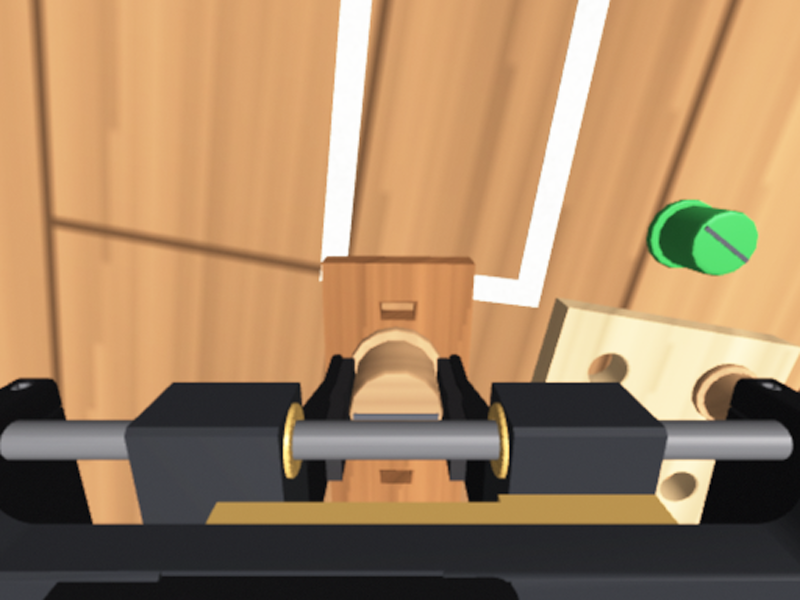

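Wrist view: the held knob's line at (396,416) is parallel to the slot, slot3 mouth at (398,310), board end edge at (322–473,262).

```bash
python3 - <<'E'
from h import *
w=load('w5');k=1.5625
W=lambda a,b:(a/k-.2,b/k-.2)
print('slot3',onz(w,*W(398.5,310.5),.022),'knob line ends',onz(w,*W(354,416),.138),onz(w,*W(439,416),.138))
print('corners',onz(w,*W(322,260),.022),onz(w,*W(473,260),.022))
p=cv2.resize(rect(w,.4465,-.1425,.022,.03,.0002),None,fx=1,fy=1)
g=p.max(2).astype(int); 
print('gray',g[::15,::15])
E
```

```text
slot3 [ 0.44679542 -0.14157361  0.022     ] knob line ends [ 0.43102755 -0.14534939  0.138     ] [ 0.4603219  -0.13992815  0.138     ]
corners [ 0.39738051 -0.11926687  0.022     ] [ 0.48372586 -0.10333392  0.022     ]
gray [[209 207 206 204 202 202 203 206 208 209 209 209 209 208 208 208 208 202
  231 149]
 [205 206 209 211 212 212 212 211 211 210 211 210 209 209 208 209 202 241
  246 237]
 [214 213 214 213 213 213 212 212 211 210 209 208 207 206 205 202 238 245
  243 188]
 [213 212 212 211 209 207 208 206 207 206 208 209 210 211 212 222 245 245
  199 192]
 [208 207 206 207 209 209 211 211 212 213 214 216 218 220 207 244 246 209
  203 192]
 [211 212 213 212 214 216 217 219 222 224 226 227 227 227 217 243 244 198
  201 191]
 [216 219 220 222 225 226 227 228 226 220 213 213 221 213 234 241 236 200
  199 190]
 [226 226 227 226 224 222 220 197 148 141 131 156 208 198 230 240 214 198
  197 188]
 [220 219 218 216 215 211 209 198 218 198 142 144 206 193 234 241 202 192
  194 185]
 [208 209 207 206 206 206 205 206 213 212 142 140 207 198 234 243 220 185
  188 181]
 [189 206 206 206 206 206 207 209 199 222 138 143 206 195 231 245 238 177
  181 176]
 [171 208 211 211 211 208 209 208 191 228 144 139 198 213 190 245 243 164
  173 170]
 [157 207 207 207 207 207 209 211 198 229 157 144 175 210 178 236 242 221
  158 160]
 [140 211 213 215 214 213 212 210 199 229 168 130 167 206 202 195 243 243
  180 146]
 [139 212 207 205 205 203 203 204 205 181 207 210 213 212 213 178 216 245
  247 139]
 [138 201 204 205 208 210 213 214 213 213 210 207 204 204 205 205 178 224
  246 243]
 [128 195 215 214 211 209 208 205 204 205 204 201 197 191 188 198 195 152
  210 248]
 [137 162 206 206 204 202 200 193 189 184 182 181 183 183 184 186 187 189
  191 164]
 [147 134 189 186 182 183 185 186 187 188 190 192 193 195 199 202 202 201
  198 197]
 [172 132 191 192 192 193 195 198 200 202 203 203 202 200 199 198 199 198
  198 198]]
```

apply_moves --rows '[{"x": 1, "y": 1.2, "z": 40, "rx": 0, "ry": 0, "rz": 0, "claw": 255}, {"x": 1, "y": 1.2, "z": 58, "rx": 0, "ry": 0, "rz": 0, "claw": 255}, {"x": 1, "y": 1.2, "z": 58, "rx": 0, "ry": 0, "rz": 0, "claw": 255}, {"x": 1, "y": 1.2, "z": 65, "rx": 0, "ry": 0, "rz": 0, "claw": 255}, {"x": 1, "y": 1.2, "z": 72, "rx": 0, "ry": 0, "rz": 0, "claw": 255}, {"x": 1, "y": 1.2, "z": 78, "rx": 0, "ry": 0, "rz": 0, "claw": 255}, {"x": 1, "y": 1.2, "z": 79, "rx": 0, "ry": 0, "rz": 0, "claw": 255}, {"x": 1, "y": 1.2, "z": 79, "rx": 0, "ry": 0, "rz": 0, "claw": 255}]'

```text
time_s: 5.85
position: [0.4466, -0.1409, 0.0577]
tcp_rot: [[-0.181, 0.984, 0.001], [0.984, 0.181, -0.001], [-0.001, 0.001, -1.0]]
force: [0.4, 0.0, 4.5]
opening: 0.38
grasp_force: 30.0
```

apply_moves --rows '[{"x": 0, "y": 0, "z": 0, "rx": 0, "ry": 0, "rz": 0, "claw": 100}, {"x": 0, "y": 0, "z": 0, "rx": 0, "ry": 0, "rz": 0, "claw": 100}, {"x": 0, "y": 0, "z": -8, "rx": 0, "ry": 0, "rz": 0, "claw": 100}, {"x": 0, "y": 0, "z": -50, "rx": 0, "ry": 0, "rz": 0, "claw": 100}, {"x": 0, "y": 0, "z": -97, "rx": 0, "ry": 0, "rz": 0, "claw": 90}, {"x": 0, "y": 0, "z": -97, "rx": 0, "ry": 0, "rz": 0, "claw": 90}]'

```text
time_s: 6.6
position: [0.4484, -0.1418, 0.1574]
tcp_rot: [[-0.181, 0.983, 0.007], [0.984, 0.181, -0.004], [-0.005, 0.006, -1.0]]
force: [-0.1, 0.1, -0.8]
opening: 0.643
grasp_force: 0.0
```

```bash
python3 - <<'E'
from h import *
snap('wrist','w6');w=load('w6'); print(line(w,.4468,-.1416)); print('flange/top depth',dep(w,*[0,0]) if 0 else '')
# depth of knob top near line
P=np.array([dep(w,u,v) for u in range(0,512,3) for v in range(0,384,3)]); m=np.hypot(P[:,0]-.4468,P[:,1]+.1416)<.012; print('top z',np.median(P[m&(P[:,2]<.1),2]))
plan([(.660,-.157,.15,54.2),(.660,-.157,.056,54.2)])
E
```

```text
(np.int64(205), array([ 0.4466, -0.1412]), np.float64(10.6))
flange/top depth 
top z 0.06015322107690545
t 6.65 p [ 0.4472 -0.1412  0.1558] psi 100.41 F [-1.  -0.1 -0.3] open 0.645 g 0.0
(0.66, -0.157, 0.15, 54.2) -> [-53.9, 206.4, 6.7] [0.041, 0.014, 7.702] rows 5
(0.66, -0.157, 0.056, 54.2) -> [-53.7, 206.1, 100.7] [0.041, 0.014, 7.702] rows 5
```

apply_moves --rows '[{"x": -54, "y": 206, "z": 6, "rx": 0, "ry": 0, "rz": 7.7, "claw": 90}, {"x": -54, "y": 206, "z": 6, "rx": 0, "ry": 0, "rz": 7.7, "claw": 90}, {"x": -54, "y": 206, "z": 6, "rx": 0, "ry": 0, "rz": 7.7, "claw": 90}, {"x": -54, "y": 206, "z": 6, "rx": 0, "ry": 0, "rz": 7.7, "claw": 90}, {"x": -54, "y": 206, "z": 6, "rx": 0, "ry": 0, "rz": 7.7, "claw": 90}, {"x": -54, "y": 206, "z": 6, "rx": 0, "ry": 0, "rz": 7.7, "claw": 90}, {"x": -54, "y": 206, "z": 6, "rx": 0, "ry": 0, "rz": 7.7, "claw": 90}]'

```text
time_s: 7.52
position: [0.6577, -0.1564, 0.1469]
tcp_rot: [[0.584, 0.812, -0.002], [0.812, -0.584, 0.001], [-0.001, -0.002, -1.0]]
force: [-0.4, 0.6, 0.4]
opening: 0.651
grasp_force: 0.0
```

```bash
python3 - <<'E'
from h import *
plan([(.6602,-.1571,.057,54.2)])
E
```

```text
t 7.53 p [ 0.6577 -0.1564  0.1469] psi 54.25 F [-0.4  0.6  0.4] open 0.651 g 0.0
(0.6602, -0.1571, 0.057, 54.2) -> [0.9, 2.6, 89.9] [-0.024, 0.005, 0.008] rows 2
```

apply_moves --rows '[{"x": 1, "y": 2, "z": 55, "rx": 0, "ry": 0, "rz": 0, "claw": 90}, {"x": 1, "y": 2, "z": 89, "rx": 0, "ry": 0, "rz": 0, "claw": 90}, {"x": 1, "y": 2, "z": 89, "rx": 0, "ry": 0, "rz": 0, "claw": 90}, {"x": 1, "y": 2, "z": 89, "rx": 0, "ry": 0, "rz": 0, "claw": 255}, {"x": 1, "y": 2, "z": 89, "rx": 0, "ry": 0, "rz": 0, "claw": 255}, {"x": 1, "y": 2, "z": 89, "rx": 0, "ry": 0, "rz": 0, "claw": 255}, {"x": 1, "y": 2, "z": 89, "rx": 0, "ry": 0, "rz": 0, "claw": 255}, {"x": 1, "y": 2, "z": 89, "rx": 0, "ry": 0, "rz": 0, "claw": 255}]'

```text
time_s: 8.52
position: [0.6618, -0.1574, 0.0609]
tcp_rot: [[0.585, 0.811, 0.002], [0.811, -0.585, -0.001], [0.001, 0.003, -1.0]]
force: [0.4, 0.2, 6.6]
opening: 0.378
grasp_force: 30.0
```

apply_moves --rows '[{"x": 0, "y": 0, "z": -40, "rx": 0, "ry": 0, "rz": 0, "claw": 255}, {"x": 0, "y": 0, "z": -92, "rx": 0, "ry": 0, "rz": 0, "claw": 255}, {"x": 0, "y": 0, "z": -92, "rx": 0, "ry": 0, "rz": 0, "claw": 255}, {"x": 0, "y": 0, "z": -92, "rx": 0, "ry": 0, "rz": 0, "claw": 255}]'

```text
time_s: 9.02
position: [0.6603, -0.1567, 0.1508]
tcp_rot: [[0.585, 0.811, -0.001], [0.811, -0.585, 0.0], [-0.0, -0.001, -1.0]]
force: [-0.2, 0.7, -0.7]
opening: 0.383
grasp_force: 30.0
```

```bash
python3 - <<'E'
from h import *
plan([(.4572,-.2015,.14,100.4)])
E
```

```text
t 9.03 p [ 0.6603 -0.1567  0.1508] psi 54.21 F [-0.2  0.7 -0.7] open 0.383 g 30.0
(0.4572, -0.2015, 0.14, 100.4) -> [-155.1, -138.6, 11.0] [-0.01, -0.002, -7.698] rows 5
```

apply_moves --rows '[{"x": -155, "y": -139, "z": 11, "rx": 0, "ry": 0, "rz": -7.7, "claw": 255}, {"x": -155, "y": -139, "z": 11, "rx": 0, "ry": 0, "rz": -7.7, "claw": 255}, {"x": -155, "y": -139, "z": 11, "rx": 0, "ry": 0, "rz": -7.7, "claw": 255}, {"x": -155, "y": -139, "z": 11, "rx": 0, "ry": 0, "rz": -7.7, "claw": 255}, {"x": -155, "y": -139, "z": 11, "rx": 0, "ry": 0, "rz": -7.7, "claw": 255}, {"x": -155, "y": -139, "z": 11, "rx": 0, "ry": 0, "rz": -7.7, "claw": 255}, {"x": -155, "y": -139, "z": 11, "rx": 0, "ry": 0, "rz": -7.7, "claw": 255}]'

```text
time_s: 9.9
position: [0.4573, -0.2011, 0.1393]
tcp_rot: [[-0.18, 0.984, -0.001], [0.984, 0.18, 0.001], [0.001, -0.001, -1.0]]
force: [-0.6, -0.4, 0.1]
opening: 0.381
grasp_force: 30.0
```

```bash
python3 - <<'E'
from h import *
plan([(.4572,-.2015,.08,100.4)])
snap('wrist','w7');w=load('w7'); print('seated knob',line(w,.4466,-.1412))
p=rect(w,.4572,-.2015,.022,.045,.00025); q=rect(w,read_state()['position'][0],read_state()['position'][1],.142,.025,.00025)
cv2.imwrite('pics/w7b.png',np.hstack([p,cv2.resize(q,(360,360))]))
E
```

```text
t 9.9 p [ 0.4573 -0.2011  0.1393] psi 100.37 F [-0.6 -0.4  0.1] open 0.381 g 30.0
(0.4572, -0.2015, 0.08, 100.4) -> [-0.4, -0.1, 59.3] [-0.011, -0.012, -0.004] rows 1
seated knob (np.int64(203), array([ 0.4465, -0.1413]), np.float64(10.6))
```

View pics/w7b.png

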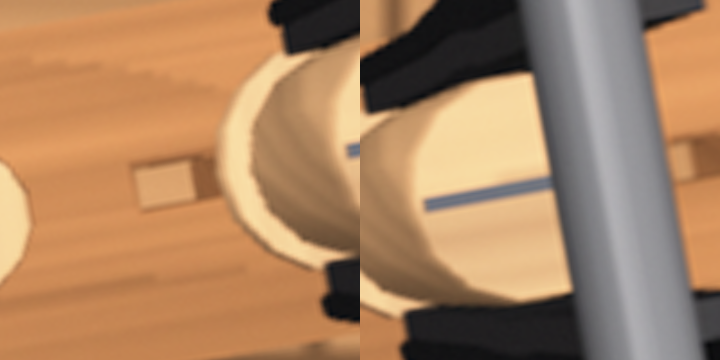

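Left patch: slot2 mouth spans cols 133–215, rows 163–211, centre about (178,180), i.e. world (0.4572,-0.2010). Right patch: the knob line runs from (425,206), parallel to the slot and within 1 mm.

apply_moves --rows '[{"x": 0.4, "y": 0.5, "z": 40, "rx": 0, "ry": 0, "rz": 0, "claw": 255}, {"x": 0.4, "y": 0.5, "z": 58, "rx": 0, "ry": 0, "rz": 0, "claw": 255}, {"x": 0.4, "y": 0.5, "z": 62, "rx": 0, "ry": 0, "rz": 0, "claw": 255}, {"x": 0.4, "y": 0.5, "z": 67, "rx": 0, "ry": 0, "rz": 0, "claw": 255}, {"x": 0.4, "y": 0.5, "z": 73, "rx": 0, "ry": 0, "rz": 0, "claw": 255}, {"x": 0.4, "y": 0.5, "z": 79, "rx": 0, "ry": 0, "rz": 0, "claw": 255}, {"x": 0.4, "y": 0.5, "z": 80, "rx": 0, "ry": 0, "rz": 0, "claw": 255}, {"x": 0.4, "y": 0.5, "z": 80, "rx": 0, "ry": 0, "rz": 0, "claw": 255}]'

```text
time_s: 10.95
position: [0.4582, -0.2012, 0.0607]
tcp_rot: [[-0.181, 0.984, 0.001], [0.984, 0.181, -0.001], [-0.001, 0.001, -1.0]]
force: [-0.2, 0.2, 4.8]
opening: 0.381
grasp_force: 30.0
```

apply_moves --rows '[{"x": 0, "y": 0, "z": 0, "rx": 0, "ry": 0, "rz": 0, "claw": 100}, {"x": 0, "y": 0, "z": 0, "rx": 0, "ry": 0, "rz": 0, "claw": 100}, {"x": 0, "y": 0, "z": -8, "rx": 0, "ry": 0, "rz": 0, "claw": 100}, {"x": 0, "y": 0, "z": -50, "rx": 0, "ry": 0, "rz": 0, "claw": 100}, {"x": 0, "y": 0, "z": -92, "rx": 0, "ry": 0, "rz": 0, "claw": 90}, {"x": 0, "y": 0, "z": -92, "rx": 0, "ry": 0, "rz": 0, "claw": 90}]'

```text
time_s: 11.7
position: [0.4598, -0.2022, 0.1553]
tcp_rot: [[-0.181, 0.984, 0.006], [0.984, 0.181, -0.004], [-0.006, 0.005, -1.0]]
force: [-0.3, -0.8, 0.1]
opening: 0.64
grasp_force: 0.0
```

```bash
python3 - <<'E'
from h import *
snap('wrist','w8');w=load('w8'); print(line(w,.4572,-.201),line(w,.4466,-.1412))
P=np.array([dep(w,u,v) for u in range(0,512,3) for v in range(0,384,3)])
for x,y in((.4572,-.201),(.4466,-.1412)): m=np.hypot(P[:,0]-x,P[:,1]-y)<.012; print('top z',np.median(P[m&(P[:,2]<.1),2]))
plan([(.586,-.2331,.15,113.3)])
E
```

```text
(np.int64(206), array([ 0.4577, -0.2008]), np.float64(100.2)) (np.int64(221), array([ 0.4464, -0.1412]), np.float64(10.5))
top z 0.059776845157669456
top z 0.06002869446912294
t 11.75 p [ 0.4587 -0.2015  0.1537] psi 100.41 F [ 0.3 -0.  -0.3] open 0.648 g 0.0
(0.586, -0.2331, 0.15, 113.3) -> [-54.1, 119.5, 4.2] [0.022, 0.03, -2.148] rows 3
```

Both seated flush. Next is knob C.

apply_moves --rows '[{"x": -54, "y": 119, "z": 4, "rx": 0, "ry": 0, "rz": -2.15, "claw": 90}, {"x": -54, "y": 119, "z": 4, "rx": 0, "ry": 0, "rz": -2.15, "claw": 90}, {"x": -54, "y": 119, "z": 4, "rx": 0, "ry": 0, "rz": -2.15, "claw": 90}, {"x": -54, "y": 119, "z": 4, "rx": 0, "ry": 0, "rz": -2.15, "claw": 90}, {"x": -54, "y": 119, "z": 4, "rx": 0, "ry": 0, "rz": -2.15, "claw": 90}]'

```text
time_s: 12.38
position: [0.5826, -0.2316, 0.147]
tcp_rot: [[-0.395, 0.919, -0.004], [0.919, 0.395, 0.002], [0.003, -0.002, -1.0]]
force: [-1.1, -0.1, -0.3]
opening: 0.649
grasp_force: 0.0
```

```bash
python3 - <<'E'
from h import *
snap('wrist','w9');w=load('w9'); print(line(w,.586,-.233))
plan([(.586,-.2331,.058,113.3)])
E
```

```text
(np.int64(233), array([ 0.586 , -0.2331]), np.float64(23.5))
t 12.43 p [ 0.5828 -0.2318  0.1474] psi 113.28 F [-0.3 -0.7  0.4] open 0.65 g 0.0
(0.586, -0.2331, 0.058, 113.3) -> [-2.7, 2.6, 89.4] [-0.019, -0.025, -0.003] rows 2
```

apply_moves --rows '[{"x": -1.5, "y": 1.5, "z": 55, "rx": 0, "ry": 0, "rz": 0, "claw": 90}, {"x": -1.5, "y": 1.5, "z": 89, "rx": 0, "ry": 0, "rz": 0, "claw": 90}, {"x": -1.5, "y": 1.5, "z": 89, "rx": 0, "ry": 0, "rz": 0, "claw": 90}, {"x": -1.5, "y": 1.5, "z": 89, "rx": 0, "ry": 0, "rz": 0, "claw": 90}]'

```text
time_s: 12.92
position: [0.587, -0.2338, 0.0604]
tcp_rot: [[-0.395, 0.919, 0.001], [0.919, 0.395, -0.001], [-0.001, 0.001, -1.0]]
force: [0.8, 0.2, 0.8]
opening: 0.646
grasp_force: 0.0
```

```bash
python3 - <<'E'
from h import *
plan([(.586,-.2331,.058,113.3)])
E
```

```text
t 12.93 p [ 0.587  -0.2338  0.0604] psi 113.29 F [0.8 0.2 0.8] open 0.646 g 0.0
(0.586, -0.2331, 0.058, 113.3) -> [1.0, -0.7, 2.4] [0.009, 0.012, -0.002] rows 1
```

apply_moves --rows '[{"x": 1, "y": -0.7, "z": 1.5, "rx": 0, "ry": 0, "rz": 0, "claw": 255}, {"x": 1, "y": -0.7, "z": 1.5, "rx": 0, "ry": 0, "rz": 0, "claw": 255}, {"x": 1, "y": -0.7, "z": 1.5, "rx": 0, "ry": 0, "rz": 0, "claw": 255}, {"x": 1, "y": -0.7, "z": 1.5, "rx": 0, "ry": 0, "rz": 0, "claw": 255}, {"x": 1, "y": -0.7, "z": 1.5, "rx": 0, "ry": 0, "rz": 0, "claw": 255}]'

```text
time_s: 13.55
position: [0.586, -0.2329, 0.0584]
tcp_rot: [[-0.396, 0.918, 0.001], [0.918, 0.396, -0.0], [-0.001, 0.001, -1.0]]
force: [-1.8, 0.3, 5.9]
opening: 0.381
grasp_force: 30.0
```

apply_moves --rows '[{"x": 0, "y": 0, "z": -40, "rx": 0, "ry": 0, "rz": 0, "claw": 255}, {"x": 0, "y": 0, "z": -90, "rx": 0, "ry": 0, "rz": 0, "claw": 255}, {"x": 0, "y": 0, "z": -90, "rx": 0, "ry": 0, "rz": 0, "claw": 255}, {"x": 0, "y": 0, "z": -90, "rx": 0, "ry": 0, "rz": 0, "claw": 255}]'

```text
time_s: 14.05
position: [0.5851, -0.2324, 0.1471]
tcp_rot: [[-0.396, 0.918, -0.001], [0.918, 0.396, 0.001], [0.001, -0.001, -1.0]]
force: [0.1, 0.7, -1.2]
opening: 0.384
grasp_force: 30.0
```

```bash
python3 - <<'E'
from h import *
plan([(.4677,-.2606,.14,100.4)])
E
```

```text
t 14.05 p [ 0.5851 -0.2324  0.1471] psi 113.31 F [ 0.1  0.7 -1.2] open 0.384 g 30.0
(0.4677, -0.2606, 0.14, 100.4) -> [20.5, -119.0, 7.2] [-0.008, -0.009, 2.152] rows 2
```

apply_moves --rows '[{"x": 20.5, "y": -119, "z": 7, "rx": 0, "ry": 0, "rz": 2.15, "claw": 255}, {"x": 20.5, "y": -119, "z": 7, "rx": 0, "ry": 0, "rz": 2.15, "claw": 255}, {"x": 20.5, "y": -119, "z": 7, "rx": 0, "ry": 0, "rz": 2.15, "claw": 255}, {"x": 20.5, "y": -119, "z": 7, "rx": 0, "ry": 0, "rz": 2.15, "claw": 255}, {"x": 20.5, "y": -119, "z": 7, "rx": 0, "ry": 0, "rz": 2.15, "claw": 255}, {"x": 20.5, "y": -119, "z": 7, "rx": 0, "ry": 0, "rz": 2.15, "claw": 255}]'

```text
time_s: 14.8
position: [0.4694, -0.2608, 0.1405]
tcp_rot: [[-0.182, 0.983, 0.001], [0.983, 0.182, -0.0], [-0.0, 0.0, -1.0]]
force: [-0.4, -0.2, -0.3]
opening: 0.383
grasp_force: 30.0
```

```bash
python3 - <<'E'
from h import *
plan([(.4678,-.2605,.06,100.4)])
snap('wrist','w10');w=load('w10'); print('seated',line(w,.4466,-.1412),line(w,.4577,-.2008))
# slot 1 mouth: dark/odd pixels in rectified patch, board axes
p=rect(w,.4678,-.2605,.022,.02,.00025); q=rect(w,*read_state()['position'][:2],read_state()['position'][2]+.0016,.02,.00025)
cv2.imwrite('pics/w10b.png',cv2.resize(np.hstack([p,q]),None,fx=2.4,fy=2.4))
E
```

```text
t 14.8 p [ 0.4694 -0.2608  0.1405] psi 100.49 F [-0.4 -0.2 -0.3] open 0.383 g 30.0
(0.4678, -0.2605, 0.06, 100.4) -> [0.6, -1.5, 80.5] [0.004, 0.004, 0.015] rows 2
seated (np.int64(216), array([ 0.4463, -0.1412]), np.float64(10.4)) (np.int64(210), array([ 0.4577, -0.2008]), np.float64(100.5))
```

View pics/w10b.png

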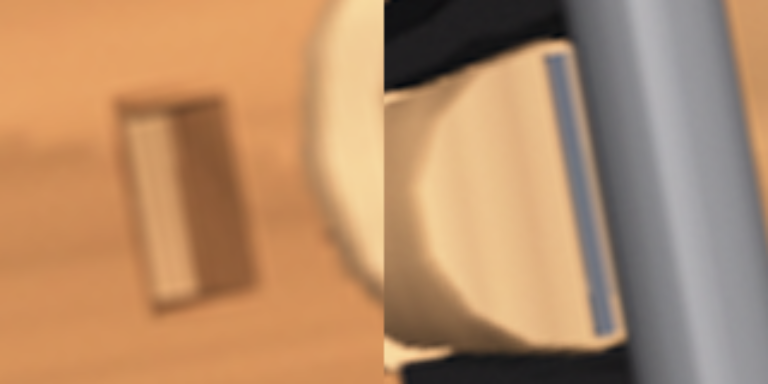

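Left patch: slot1 mouth centre at (189,199), giving (0.4671,-0.2602). Right patch: knob line centre at (580,195), parallel to the slot. Correct by (-2.0,+1.0) mm.

apply_moves --rows '[{"x": 1.3, "y": -1.8, "z": 40, "rx": 0, "ry": 0, "rz": 0, "claw": 255}, {"x": 1.3, "y": -1.8, "z": 60, "rx": 0, "ry": 0, "rz": 0, "claw": 255}, {"x": 1.3, "y": -1.8, "z": 64, "rx": 0, "ry": 0, "rz": 0, "claw": 255}, {"x": 1.3, "y": -1.8, "z": 70, "rx": 0, "ry": 0, "rz": 0, "claw": 255}, {"x": 1.3, "y": -1.8, "z": 76, "rx": 0, "ry": 0, "rz": 0, "claw": 255}, {"x": 1.3, "y": -1.8, "z": 82, "rx": 0, "ry": 0, "rz": 0, "claw": 255}, {"x": 1.3, "y": -1.8, "z": 83, "rx": 0, "ry": 0, "rz": 0, "claw": 255}, {"x": 1.3, "y": -1.8, "z": 83, "rx": 0, "ry": 0, "rz": 0, "claw": 255}]'

```text
time_s: 15.85
position: [0.4666, -0.2603, 0.0583]
tcp_rot: [[-0.181, 0.984, 0.001], [0.984, 0.181, -0.001], [-0.001, 0.001, -1.0]]
force: [-0.6, -0.1, 2.8]
opening: 0.384
grasp_force: 30.0
```

apply_moves --rows '[{"x": 0, "y": 0, "z": 0, "rx": 0, "ry": 0, "rz": 0, "claw": 100}, {"x": 0, "y": 0, "z": 0, "rx": 0, "ry": 0, "rz": 0, "claw": 100}, {"x": 0, "y": 0, "z": -8, "rx": 0, "ry": 0, "rz": 0, "claw": 100}, {"x": 0, "y": 0, "z": -50, "rx": 0, "ry": 0, "rz": 0, "claw": 100}, {"x": 0, "y": 0, "z": -110, "rx": 0, "ry": 0, "rz": 0, "claw": 100}, {"x": 0, "y": 0, "z": -110, "rx": 0, "ry": 0, "rz": 0, "claw": 100}, {"x": -100, "y": 0, "z": -110, "rx": 0, "ry": 0, "rz": 0, "claw": 100}, {"x": -124, "y": 0, "z": -110, "rx": 0, "ry": 0, "rz": 0, "claw": 100}, {"x": -124, "y": 0, "z": -110, "rx": 0, "ry": 0, "rz": 0, "claw": 100}]'

```text
time_s: 16.98
position: [0.4892, -0.3869, 0.167]
tcp_rot: [[-0.177, 0.984, 0.002], [0.984, 0.177, -0.003], [-0.004, 0.001, -1.0]]
force: [-0.5, 0.3, 0.3]
opening: 0.606
grasp_force: 0.0
```

```bash
python3 - <<'E'
from h import *
snap('wrist','w11');w=load('w11'); plan([(.4903,-.383,.1,100.4)])
print([line(w,*p) for p in((.4671,-.2602),(.4577,-.2008),(.4464,-.1412))])
P=np.array([dep(w,u,v) for u in range(0,512,3) for v in range(0,384,3)])
for x,y in((.4671,-.2602),(.4577,-.2008),(.4466,-.1412)): m=np.hypot(P[:,0]-x,P[:,1]-y)<.012; print('top z',np.median(P[m&(P[:,2]<.1),2]))
t=load('top0')
for a,b in((527,305),(527,322)): print(onz(t,70+a/3-.4,110+b/3-.4,.12))
im=cv2.imread('pics/w11.png'); cv2.imwrite('pics/w11b.png',cv2.resize(im,(800,600),interpolation=cv2.INTER_CUBIC))
E
```

```text
t 17.02 p [ 0.4881 -0.3835  0.1664] psi 100.26 F [-0.5  0.8 -1.3] open 0.608 g 0.0
(0.4903, -0.383, 0.1, 100.4) -> [0.0, 2.3, 66.4] [-0.005, -0.011, -0.024] rows 2
[(np.int64(216), array([ 0.4671, -0.2603]), np.float64(10.4)), (np.int64(0), array([nan, nan]), np.float64(nan)), (np.int64(0), array([nan, nan]), np.float64(nan))]
top z 0.05999014551415152
top z nan
top z nan
[0.59678451 0.0211265  0.12      ]
[0.58176053 0.02099168 0.12      ]h.py:37: RuntimeWarning: Mean of empty slice.
  c=pts.mean(0); e=np.linalg.eigh(np.cov(pts.T))[1][:,1]
  ret = um.true_divide(
  avg = a.mean(axis, **keepdims_kw)
h.py:37: RuntimeWarning: Degrees of freedom <= 0 for slice
  c=pts.mean(0); e=np.linalg.eigh(np.cov(pts.T))[1][:,1]
  c *= np.true_divide(1, fact)
  c *= np.true_divide(1, fact)
  return _methods._mean(a, axis=axis, dtype=dtype,
  ret = ret.dtype.type(ret / rcount)
```

View pics/w11b.png

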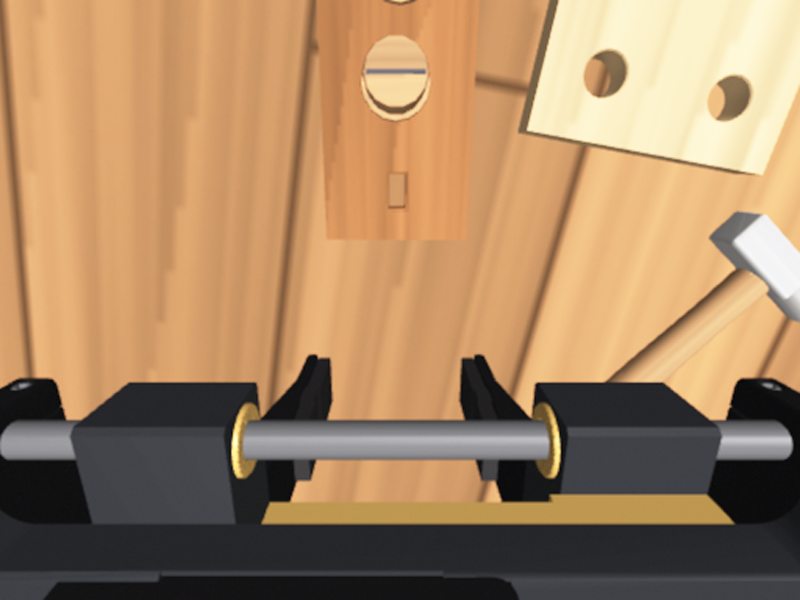

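View: slot1's knob at (397,72) flush, empty slot0 at (397,190), board end edge at row 240 with clear bench before it; the hammer at the right is well away. Lowering behind the end.

apply_moves --rows '[{"x": -2, "y": 2, "z": 60, "rx": 0, "ry": 0, "rz": 0, "claw": 100}, {"x": -2, "y": 2, "z": 110, "rx": 0, "ry": 0, "rz": 0, "claw": 100}, {"x": -2, "y": 2, "z": 131, "rx": 0, "ry": 0, "rz": 0, "claw": 100}, {"x": -2, "y": 2, "z": 131, "rx": 0, "ry": 0, "rz": 0, "claw": 100}, {"x": -2, "y": 2, "z": 131, "rx": 0, "ry": 0, "rz": 0, "claw": 100}]'

```text
time_s: 17.65
position: [0.4912, -0.383, 0.0373]
tcp_rot: [[-0.181, 0.983, 0.0], [0.983, 0.181, -0.0], [-0.0, 0.0, -1.0]]
force: [0.2, 0.4, -0.5]
opening: 0.61
grasp_force: 0.0
```

```bash
python3 - <<'E'
from h import *
# contact TCP = end - 9.5mm; start contact, then interpolate to goal
a=np.array([.484+.0017,-.3486-.0093]); b=np.array([.4631+.0004,-.1089-.0095])
plan([(*a,.035,100.4)]+[(*(a+(b-a)*f),.035,100.4-7.7*f) for f in (.25,.5,.75,.95)])
E
```

```text
t 17.65 p [ 0.4912 -0.383   0.0373] psi 100.45 F [ 0.2  0.4 -0.5] open 0.61 g 0.0
(np.float64(0.48569999999999997), np.float64(-0.3579), 0.035, 100.4) -> [25.6, -0.9, 2.3] [0.002, 0.001, 0.008] rows 1
(np.float64(0.48014999999999997), np.float64(-0.298025), 0.035, 98.47500000000001) -> [85.5, 4.5, 2.3] [0.002, 0.001, 0.329] rows 2
(np.float64(0.4746), np.float64(-0.23815), 0.035, 96.55000000000001) -> [145.4, 9.9, 2.3] [0.002, 0.001, 0.65] rows 3
(np.float64(0.46905), np.float64(-0.17827500000000002), 0.035, 94.625) -> [205.3, 15.3, 2.3] [0.002, 0.001, 0.971] rows 4
(np.float64(0.46461), np.float64(-0.13037500000000002), 0.035, 93.08500000000001) -> [253.2, 19.6, 2.3] [0.002, 0.001, 1.227] rows 5
```

apply_moves --rows '[{"x": 14, "y": -0.5, "z": 1, "rx": 0, "ry": 0, "rz": 0, "claw": 100}, {"x": 22, "y": -0.8, "z": 2, "rx": 0, "ry": 0, "rz": 0, "claw": 100}, {"x": 28, "y": -0.5, "z": 2, "rx": 0, "ry": 0, "rz": 0.02, "claw": 100}, {"x": 36, "y": 0, "z": 2, "rx": 0, "ry": 0, "rz": 0.06, "claw": 100}, {"x": 45, "y": 1, "z": 2, "rx": 0, "ry": 0, "rz": 0.11, "claw": 100}, {"x": 55, "y": 2, "z": 2, "rx": 0, "ry": 0, "rz": 0.17, "claw": 100}, {"x": 65, "y": 2.7, "z": 2, "rx": 0, "ry": 0, "rz": 0.22, "claw": 100}, {"x": 75, "y": 3.6, "z": 2, "rx": 0, "ry": 0, "rz": 0.27, "claw": 100}, {"x": 85, "y": 4.5, "z": 2, "rx": 0, "ry": 0, "rz": 0.33, "claw": 100}, {"x": 85, "y": 4.5, "z": 2, "rx": 0, "ry": 0, "rz": 0.33, "claw": 100}]'

```text
time_s: 18.9
position: [0.4802, -0.2985, 0.035]
tcp_rot: [[-0.146, 0.989, 0.0], [0.989, 0.146, 0.0], [0.0, 0.0, -1.0]]
force: [1.6, -1.6, 0.3]
opening: 0.605
grasp_force: 0.7
```

```bash
cat >> h.py <<'E'
def board(w,c,th,offs=((-.03,90),(.03,0),(.09,90)),kind=None):
    """predicted board centre/yaw -> refined from seated knob lines (slot1,2,3)"""
    y=np.array([-np.sin(np.radians(th)),np.cos(np.radians(th))]); out=[]
    for o in(-.03,.03,.09):
        try:
            p=np.array(c)+o*y
            for _ in range(2):
                n,q,a=line(w,*p)
                if n<100: raise ValueError
                p=q
            out.append((o,q,a,int(n)))
        except Exception: pass
    return out
E
python3 - <<'E'
from h import *
plan([]); snap('wrist','w12'); w=load('w12'); c=np.array([.4623,-.2306])+np.array([-.0055,.0599])
for b in board(w,c,8.5): print(b)
E
```

```text
t 18.9 p [ 0.4802 -0.2985  0.035 ] psi 98.41 F [ 1.6 -1.6  0.3] open 0.605 g 0.7
(-0.03, array([ 0.4616, -0.1988]), np.float64(8.5), 216)h.py:37: RuntimeWarning: Mean of empty slice.
  c=pts.mean(0); e=np.linalg.eigh(np.cov(pts.T))[1][:,1]
  ret = um.true_divide(
  avg = a.mean(axis, **keepdims_kw)
h.py:37: RuntimeWarning: Degrees of freedom <= 0 for slice
  c=pts.mean(0); e=np.linalg.eigh(np.cov(pts.T))[1][:,1]
  c *= np.true_divide(1, fact)
  c *= np.true_divide(1, fact)
```

apply_moves --rows '[{"x": 6, "y": 0.3, "z": 0, "rx": 0, "ry": 0, "rz": 0.03, "claw": 100}, {"x": 16, "y": 0.8, "z": 0, "rx": 0, "ry": 0, "rz": 0.09, "claw": 100}, {"x": 26, "y": 1.3, "z": 0, "rx": 0, "ry": 0, "rz": 0.14, "claw": 100}, {"x": 36, "y": 1.8, "z": 0, "rx": 0, "ry": 0, "rz": 0.19, "claw": 100}, {"x": 46, "y": 2.3, "z": 0, "rx": 0, "ry": 0, "rz": 0.25, "claw": 100}, {"x": 56, "y": 2.8, "z": 0, "rx": 0, "ry": 0, "rz": 0.3, "claw": 100}, {"x": 66, "y": 3.3, "z": 0, "rx": 0, "ry": 0, "rz": 0.35, "claw": 100}, {"x": 76, "y": 3.8, "z": 0, "rx": 0, "ry": 0, "rz": 0.4, "claw": 100}, {"x": 86, "y": 4.3, "z": 0, "rx": 0, "ry": 0, "rz": 0.46, "claw": 100}, {"x": 92, "y": 4.6, "z": 0, "rx": 0, "ry": 0, "rz": 0.49, "claw": 100}]'

```text
time_s: 20.2
position: [0.471, -0.2067, 0.0347]
tcp_rot: [[-0.096, 0.995, -0.0], [0.995, 0.096, 0.0], [0.0, -0.0, -1.0]]
force: [-0.2, -5.4, 2.9]
opening: 0.608
grasp_force: 2.5
```

```bash
python3 -W ignore - <<'E'
from h import *
plan([(.4630,-.1203,.035,92.7)]); snap('wrist','w13'); w=load('w13'); s=read_state(); p=s['position'][:2]; R=s['tcp_rot']; 
print(line(w,*(p+.1014*R[:2,0])))
E
```

```text
t 20.2 p [ 0.471  -0.2067  0.0347] psi 95.5 F [-0.2 -5.4  2.9] open 0.608 g 2.5
(0.463, -0.1203, 0.035, 92.7) -> [86.7, 0.3, -0.3] [-0.003, -0.003, 0.466] rows 2
(np.int64(224), array([ 0.4608, -0.1059]), np.float64(5.9))
```

apply_moves --rows '[{"x": 8, "y": 0, "z": 0, "rx": 0, "ry": 0, "rz": 0.04, "claw": 100}, {"x": 18, "y": 0, "z": 0, "rx": 0, "ry": 0, "rz": 0.1, "claw": 100}, {"x": 28, "y": 0, "z": 0, "rx": 0, "ry": 0, "rz": 0.15, "claw": 100}, {"x": 38, "y": 0.1, "z": 0, "rx": 0, "ry": 0, "rz": 0.2, "claw": 100}, {"x": 48, "y": 0.1, "z": 0, "rx": 0, "ry": 0, "rz": 0.26, "claw": 100}, {"x": 58, "y": 0.2, "z": 0, "rx": 0, "ry": 0, "rz": 0.31, "claw": 100}, {"x": 67, "y": 0.2, "z": 0, "rx": 0, "ry": 0, "rz": 0.36, "claw": 100}, {"x": 75, "y": 0.3, "z": 0, "rx": 0, "ry": 0, "rz": 0.4, "claw": 100}, {"x": 81, "y": 0.3, "z": 0, "rx": 0, "ry": 0, "rz": 0.44, "claw": 100}, {"x": 84, "y": 0.3, "z": 0, "rx": 0, "ry": 0, "rz": 0.46, "claw": 100}]'

```text
time_s: 21.5
position: [0.4632, -0.1234, 0.0346]
tcp_rot: [[-0.048, 0.999, -0.001], [0.999, 0.048, 0.0], [0.0, -0.001, -1.0]]
force: [0.2, -4.2, 1.4]
opening: 0.607
grasp_force: 2.1
```

```bash
python3 -W ignore - <<'E'
from h import *
plan([(.4630,-.1203,.035,92.7)]); snap('wrist','w14'); snap('top','top1'); w=load('w14'); s=read_state(); p=s['position'][:2]; R=s['tcp_rot']; 
print(line(w,*(p+.1014*R[:2,0])))
crop('top1',190,320,210,310,6,'t1')
E
```

```text
t 21.5 p [ 0.4632 -0.1234  0.0346] psi 92.74 F [ 0.2 -4.2  1.4] open 0.607 g 2.1
(0.463, -0.1203, 0.035, 92.7) -> [3.1, -0.0, -0.4] [-0.005, -0.003, 0.007] rows 1
(np.int64(230), array([ 0.458 , -0.0222]), np.float64(3.1))
```

View pics/t1.png

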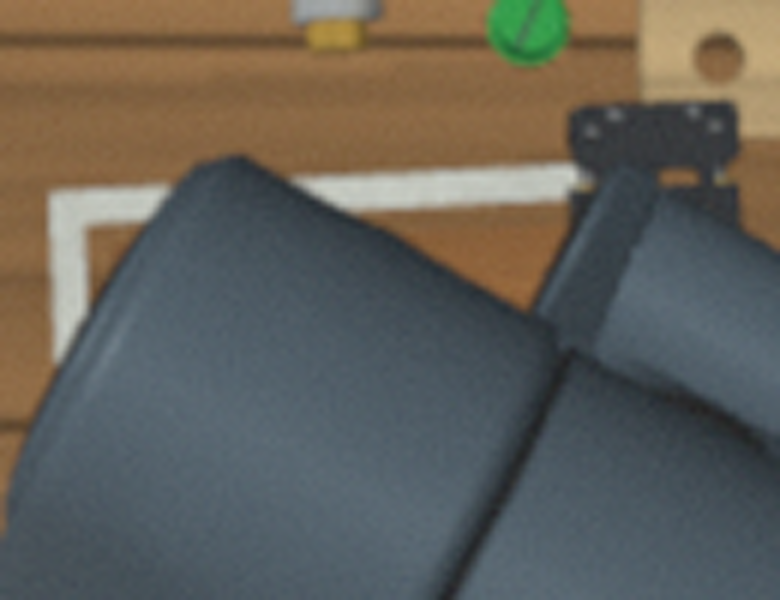

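The arm hides the board in the top view (only the tape's upper-left at (50–580,190) is visible). The wrist measurement says 3 mm to go.

apply_moves --rows '[{"x": 2, "y": 0, "z": 0, "rx": 0, "ry": 0, "rz": 0, "claw": 100}, {"x": 3.2, "y": 0, "z": 0, "rx": 0, "ry": 0, "rz": 0, "claw": 100}, {"x": 3.2, "y": 0, "z": 0, "rx": 0, "ry": 0, "rz": 0, "claw": 100}, {"x": -20, "y": 0, "z": 0, "rx": 0, "ry": 0, "rz": 0, "claw": 100}, {"x": -30, "y": 0, "z": -30, "rx": 0, "ry": 0, "rz": 0, "claw": 100}, {"x": -30, "y": 0, "z": -90, "rx": 0, "ry": 0, "rz": 0, "claw": 100}, {"x": -30, "y": 0, "z": -150, "rx": 0, "ry": 0, "rz": 0, "claw": 100}, {"x": -30, "y": 0, "z": -210, "rx": 0, "ry": 0, "rz": 0, "claw": 100}, {"x": -30, "y": 0, "z": -250, "rx": 0, "ry": 0, "rz": 0, "claw": 100}, {"x": -30, "y": 0, "z": -250, "rx": 0, "ry": 0, "rz": 0, "claw": 100}]'

```text
time_s: 22.85
position: [0.4658, -0.1536, 0.2875]
tcp_rot: [[-0.048, 0.999, 0.005], [0.999, 0.048, -0.002], [-0.002, 0.005, -1.0]]
force: [-0.2, 0.2, -0.8]
opening: 0.61
grasp_force: 0.0
```

```bash
python3 -W ignore - <<'E'
from h import *
plan([]); snap('wrist','w15'); w=load('w15')
for b in board(w,(.4568,.011),2.7): print(b)
im=cv2.imread('pics/w15.png'); cv2.imwrite('pics/w15b.png',cv2.resize(im,(800,600),interpolation=cv2.INTER_CUBIC))
E
```

```text
t 22.85 p [ 0.4658 -0.1536  0.2875] psi 92.73 F [-0.2  0.2 -0.8] open 0.61 g 0.0
(-0.03, array([ 0.4578, -0.0194]), np.float64(3.2), 190)
```

View pics/w15b.png

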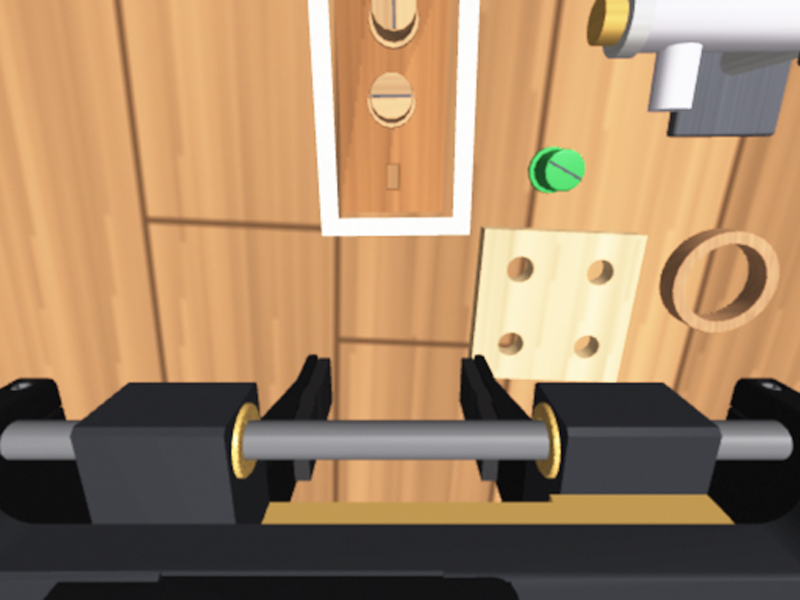

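View: the board lies inside the tape. Inner tape bottom edge at row 218 (cols 339–455), knobs at (391,98) and (393,15), gun nozzle at (608,20). Checking the margins by number.

```bash
python3 -W ignore - <<'E'
from h import *
w=load('w15');k=1.5625
W=lambda a,b:(a/k-.2,b/k-.2)
print('tape inner corners',onz(w,*W(338,219),0),onz(w,*W(455,218),0))
print('tape inner sides top',onz(w,*W(330,3),0),onz(w,*W(460,3),0))
B=np.array([.4578,-.0194]); th=np.radians(2.9); y=np.array([-np.sin(th),np.cos(th)]); x=np.array([y[1],-y[0]])
print('board corners -y end',B-.09*y-.045*x,B-.09*y+.045*x,'centre',B+.03*y)
# rectified profile at z=0 along x at y=-0.05: tape = bright all channels
for yy in(-.09,-.03,.03):
    p=rect(w,.457,yy,0,.08,.0005)[156:164].mean(0) if 0 else rect(w,.457,yy,0,.08,.0005)[:,156:164].mean(1).min(1)
    b=np.where(p>200)[0]; print(yy,(.457+.08-b*.0005)[[0,-1]], [ .457+.08-i*.0005 for i in b if i+1 not in b or i-1 not in b])
E
```

```text
tape inner corners [ 0.40976559 -0.12136684  0.        ] [ 0.52155778 -0.11505388  0.        ]
tape inner sides top [0.4015567  0.05632544 0.        ] [0.50989449 0.06170471 0.        ]
board corners -y end [ 0.41741099 -0.11156142] [ 0.50729574 -0.10700806] centre [0.45628221 0.01056158]
-0.09 [0.5345 0.392 ] [np.float64(0.5345000000000001), np.float64(0.518), np.float64(0.40800000000000003), np.float64(0.392)]
-0.03 [0.531  0.3885] [np.float64(0.531), np.float64(0.515), np.float64(0.4045), np.float64(0.38850000000000007)]
0.03 [0.5275 0.385 ] [np.float64(0.5275000000000001), np.float64(0.5115000000000001), np.float64(0.401), np.float64(0.385)]
```

Board is square in the spray place (offset about 1 mm, end gap 8.9 mm of a nominal 10). Now the gun.

apply_moves --rows '[{"x": 203, "y": 229, "z": 5, "rx": 0, "ry": 0, "rz": 0, "claw": 0}, {"x": 203, "y": 229, "z": 5, "rx": 0, "ry": 0, "rz": 0, "claw": 0}, {"x": 203, "y": 229, "z": 5, "rx": 0, "ry": 0, "rz": 0, "claw": 0}, {"x": 203, "y": 229, "z": 5, "rx": 0, "ry": 0, "rz": 0, "claw": 0}, {"x": 203, "y": 229, "z": 5, "rx": 0, "ry": 0, "rz": 0, "claw": 0}, {"x": 203, "y": 229, "z": 5, "rx": 0, "ry": 0, "rz": 0, "claw": 0}, {"x": 203, "y": 229, "z": 5, "rx": 0, "ry": 0, "rz": 0, "claw": 0}, {"x": 203, "y": 229, "z": 5, "rx": 0, "ry": 0, "rz": 0, "claw": 0}]'

```text
time_s: 23.9
position: [0.6825, 0.0588, 0.2786]
tcp_rot: [[-0.046, 0.999, -0.003], [0.999, 0.046, 0.0], [0.0, -0.003, -1.0]]
force: [-0.2, -0.0, 0.5]
opening: 1.0
grasp_force: 0.0
```

```bash
python3 -W ignore - <<'E'
from h import *
plan([]); snap('wrist','w16'); w=load('w16')
p=rect(w,.67,.075,.12,.11,.0004); cv2.imwrite('pics/w16b.png',p); print(p.shape)
E
```

```text
t 23.9 p [0.6825 0.0588 0.2786] psi 92.65 F [-0.2 -0.   0.5] open 1.0 g 0.0
(550, 550, 3)
```

View pics/w16b.png

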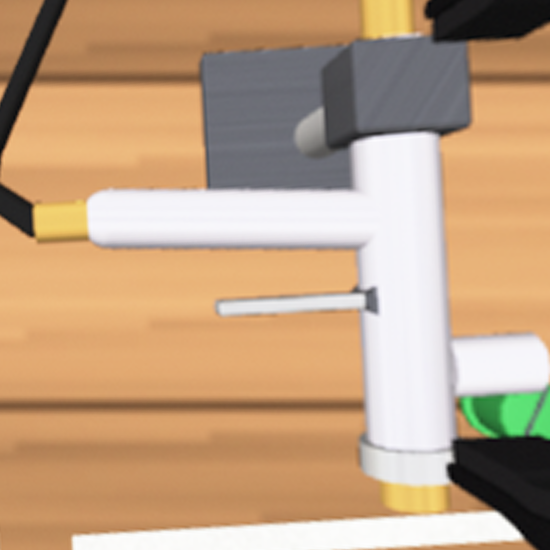

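Rectified view (0.4 mm/px): grip axis along row 218 with its back at row 190 (x≈0.704), trigger blade from tip (218,308) to hinge (372,298), barrel centred at col 403, nothing over the grip. The squeeze point is about (0.687,0.077).

```bash
python3 -W ignore - <<'E'
from h import *
w=load('w16')
P=np.array([dep(w,u,v) for u in range(0,512) for v in range(0,384)])
def sel(c): m=c&(P[:,2]>.05)&(P[:,2]<.2); return P[m]
g=sel((abs(P[:,1]-.1)<.03)&(abs(P[:,0]-.693)<.02)); print('grip top',np.percentile(g[:,2],98),'x range at z>.122',np.percentile(g[g[:,2]>.122][:,0],[1,99]))
t=sel((abs(P[:,1]-.085)<.01)&(abs(P[:,0]-.657)<.012)&(P[:,2]>.11)); print('trigger',np.percentile(t,[2,50,98],axis=0))
plan([(.687,.077,.126,92.9)])
E
```

```text
grip top 0.1327839697369622 x range at z>.122 [0.68029731 0.70330009]
trigger [[0.65395977 0.07550075 0.11874672]
 [0.65749866 0.08581371 0.12766833]
 [0.66041401 0.09409412 0.12913597]]
t 23.95 p [0.6828 0.0586 0.2792] psi 92.63 F [0.4 0.4 0.5] open 0.997 g 0.0
(0.687, 0.077, 0.126, 92.9) -> [18.1, 5.3, 153.2] [-0.018, -0.001, -0.045] rows 3
```

apply_moves --rows '[{"x": 19, "y": 4, "z": 0, "rx": 0, "ry": 0, "rz": -0.05, "claw": 20}, {"x": 19, "y": 4, "z": 50, "rx": 0, "ry": 0, "rz": -0.05, "claw": 20}, {"x": 19, "y": 4, "z": 100, "rx": 0, "ry": 0, "rz": -0.05, "claw": 20}, {"x": 19, "y": 4, "z": 130, "rx": 0, "ry": 0, "rz": -0.05, "claw": 20}, {"x": 19, "y": 4, "z": 152, "rx": 0, "ry": 0, "rz": -0.05, "claw": 20}, {"x": 19, "y": 4, "z": 152, "rx": 0, "ry": 0, "rz": -0.05, "claw": 20}, {"x": 19, "y": 4, "z": 152, "rx": 0, "ry": 0, "rz": -0.05, "claw": 20}]'

```text
time_s: 24.82
position: [0.6878, 0.0794, 0.1289]
tcp_rot: [[-0.053, 0.999, 0.002], [0.999, 0.053, 0.0], [0.0, 0.002, -1.0]]
force: [0.3, 0.2, -0.2]
opening: 0.925
grasp_force: 0.0
```

```bash
python3 -W ignore - <<'E'
from h import *
plan([(.6865,.078,.126,92.9)])
E
```

```text
t 24.82 p [0.6878 0.0794 0.1289] psi 93.04 F [ 0.3  0.2 -0.2] open 0.925 g 0.0
(0.6865, 0.078, 0.126, 92.9) -> [-1.3, -1.4, 2.9] [0.021, -0.0, 0.023] rows 1
```

Close to squeeze and hold briefly.

apply_moves --rows '[{"x": -1, "y": -1, "z": 2.5, "rx": 0, "ry": 0, "rz": 0, "claw": 20}, {"x": -1, "y": -1, "z": 2.5, "rx": 0, "ry": 0, "rz": 0, "claw": 20}, {"x": -1, "y": -1, "z": 2.5, "rx": 0, "ry": 0, "rz": 0, "claw": 255}, {"x": -1, "y": -1, "z": 2.5, "rx": 0, "ry": 0, "rz": 0, "claw": 255}, {"x": -1, "y": -1, "z": 2.5, "rx": 0, "ry": 0, "rz": 0, "claw": 255}, {"x": -1, "y": -1, "z": 2.5, "rx": 0, "ry": 0, "rz": 0, "claw": 255}, {"x": -1, "y": -1, "z": 2.5, "rx": 0, "ry": 0, "rz": 0, "claw": 255}, {"x": -1, "y": -1, "z": 2.5, "rx": 0, "ry": 0, "rz": 0, "claw": 255}, {"x": -1, "y": -1, "z": 2.5, "rx": 0, "ry": 0, "rz": 0, "claw": 255}, {"x": -1, "y": -1, "z": 2.5, "rx": 0, "ry": 0, "rz": 0, "claw": 255}]'

```text
time_s: 26.08
position: [0.6862, 0.078, 0.1247]
tcp_rot: [[-0.052, 0.999, -0.0], [0.999, 0.052, 0.0], [0.0, 0.0, -1.0]]
force: [0.6, 0.2, -3.4]
opening: 0.422
grasp_force: 28.3
```

apply_moves --rows '[{"x": 0, "y": 0, "z": 0, "rx": 0, "ry": 0, "rz": 0, "claw": 255}, {"x": 0, "y": 0, "z": 0, "rx": 0, "ry": 0, "rz": 0, "claw": 255}, {"x": 0, "y": 0, "z": 0, "rx": 0, "ry": 0, "rz": 0, "claw": 255}, {"x": 0, "y": 0, "z": 0, "rx": 0, "ry": 0, "rz": 0, "claw": 255}]'

```text
time_s: 26.58
position: [0.6862, 0.078, 0.1248]
tcp_rot: [[-0.053, 0.999, 0.0], [0.999, 0.053, 0.0], [0.0, 0.0, -1.0]]
force: [2.0, 0.1, -7.6]
opening: 0.428
grasp_force: 28.4
```

```bash
python3 -W ignore - <<'E'
from h import *
plan([]);snap('wrist','w17')
def trig(f):
    w=load(f); P=np.array([dep(w,u,v) for u in range(0,512) for v in range(0,384)])
    m=(P[:,2]>.124)&(P[:,2]<.131)&(P[:,0]>.645)&(P[:,0]<.6795)&(P[:,1]>.04)&(P[:,1]<.11); Q=P[m]
    for a in np.arange(.045,.11,.005):
        q=Q[abs(Q[:,1]-a)<.0025]
        if len(q)>3: print(f,round(a,3),len(q),np.percentile(q[:,0],[5,50,95]).round(4))
trig('w16');trig('w17')
E
```

```text
t 26.57 p [0.6862 0.078  0.1248] psi 93.03 F [ 2.   0.1 -7.6] open 0.428 g 28.4
w16 0.045 25 [0.6571 0.6595 0.6624]
w16 0.05 24 [0.657  0.6593 0.6613]
w16 0.055 22 [0.6569 0.6591 0.6612]
w16 0.06 29 [0.6556 0.6589 0.6611]
w16 0.065 25 [0.6555 0.6587 0.6609]
w16 0.07 29 [0.6555 0.6577 0.6607]
w16 0.075 29 [0.6554 0.6585 0.6605]
w16 0.08 26 [0.6552 0.658  0.6604]
w16 0.085 26 [0.654  0.6573 0.6594]
w16 0.09 29 [0.654  0.6571 0.6592]
w16 0.095 30 [0.6539 0.6566 0.6591]
w16 0.1 4 [0.6549 0.6564 0.6578]
w17 0.045 76 [0.6601 0.6626 0.6659]
w17 0.05 49 [0.662  0.6655 0.6676]
w17 0.055 33 [0.666  0.6675 0.6689]
w17 0.06 12 [0.6668 0.6679 0.6695]
w17 0.075 48 [0.6665 0.6703 0.6746]
w17 0.08 116 [0.6662 0.6721 0.6758]
w17 0.085 222 [0.6573 0.666  0.6768]
w17 0.09 113 [0.6597 0.6755 0.6786]
w17 0.095 91 [0.6743 0.6768 0.6791]
```

Trigger turned 0.33 rad, so it is fully squeezed. Releasing.

apply_moves --rows '[{"x": 0, "y": 0, "z": 0, "rx": 0, "ry": 0, "rz": 0, "claw": 20}, {"x": 0, "y": 0, "z": 0, "rx": 0, "ry": 0, "rz": 0, "claw": 20}, {"x": 0, "y": 0, "z": 0, "rx": 0, "ry": 0, "rz": 0, "claw": 20}, {"x": 0, "y": 0, "z": 0, "rx": 0, "ry": 0, "rz": 0, "claw": 20}, {"x": 0, "y": 0, "z": -50, "rx": 0, "ry": 0, "rz": 0, "claw": 20}, {"x": 0, "y": 0, "z": -110, "rx": 0, "ry": 0, "rz": 0, "claw": 20}, {"x": 0, "y": 0, "z": -165, "rx": 0, "ry": 0, "rz": 0, "claw": 50}, {"x": 0, "y": 0, "z": -165, "rx": 0, "ry": 0, "rz": 0, "claw": 100}]'

```text
time_s: 27.62
position: [0.6907, 0.0774, 0.2988]
tcp_rot: [[-0.053, 0.998, 0.018], [0.999, 0.053, -0.001], [-0.002, 0.018, -1.0]]
force: [0.8, -0.5, -0.2]
opening: 0.776
grasp_force: 0.0
```

```bash
python3 -W ignore - <<'E'
from h import *
snap('wrist','w18')
w=load('w18'); P=np.array([dep(w,u,v) for u in range(0,512) for v in range(0,384)])
m=(P[:,2]>.124)&(P[:,2]<.131)&(P[:,0]>.645)&(P[:,0]<.6795)&(P[:,1]>.04)&(P[:,1]<.11); Q=P[m]
for a in(.05,.07,.09): q=Q[abs(Q[:,1]-a)<.0025]; print(a,np.median(q[:,0]) if len(q) else None)
# behind board -y end: end mid (.4624,-.1093)
plan([(.466,-.153,.29,92.9)])
E
```

```text
0.05 0.6586156507649628
0.07 0.6581773391253118
0.09 0.6571837523811292
t 27.68 p [0.6887 0.0775 0.2949] psi 93.03 F [ 0.4 -0.3 -0.6] open 0.732 g 0.0
(0.466, -0.153, 0.29, 92.9) -> [-218.4, -234.6, 2.7] [0.102, 0.015, 0.021] rows 6
```

apply_moves --rows '[{"x": -218, "y": -242, "z": 3, "rx": 0, "ry": 0, "rz": 0, "claw": 110}, {"x": -218, "y": -242, "z": 3, "rx": 0, "ry": 0, "rz": 0, "claw": 110}, {"x": -218, "y": -242, "z": 3, "rx": 0, "ry": 0, "rz": 0, "claw": 110}, {"x": -218, "y": -242, "z": 3, "rx": 0, "ry": 0, "rz": 0, "claw": 110}, {"x": -218, "y": -242, "z": 3, "rx": 0, "ry": 0, "rz": 0, "claw": 110}, {"x": -218, "y": -242, "z": 3, "rx": 0, "ry": 0, "rz": 0, "claw": 110}, {"x": -218, "y": -242, "z": 3, "rx": 0, "ry": 0, "rz": 0, "claw": 110}, {"x": -218, "y": -242, "z": 3, "rx": 0, "ry": 0, "rz": 0, "claw": 110}]'

```text
time_s: 28.68
position: [0.4569, -0.1519, 0.2869]
tcp_rot: [[-0.054, 0.999, 0.001], [0.999, 0.054, 0.0], [0.0, 0.001, -1.0]]
force: [-0.2, 0.5, 0.5]
opening: 0.568
grasp_force: 0.0
```

```bash
python3 -W ignore - <<'E'
from h import *
snap('wrist','w19'); w=load('w19')
for b in board(w,(.4563,.0106),3): print(b)
plan([(.456,-.15,.06,93),(.456,-.15,.035,93)])
E
```

```text
(-0.03, array([ 0.4576, -0.0194]), np.float64(3.6), 200)
t 28.73 p [ 0.457  -0.1517  0.2869] psi 93.13 F [ 0.1  0.5 -0. ] open 0.57 g 0.0
(0.456, -0.15, 0.06, 93) -> [1.7, -1.0, 226.9] [0.004, -0.002, 0.022] rows 4
(0.456, -0.15, 0.035, 93) -> [1.7, -1.0, 251.9] [0.004, -0.002, 0.022] rows 5
```

apply_moves --rows '[{"x": 0, "y": -1.5, "z": 60, "rx": 0, "ry": 0, "rz": 0, "claw": 110}, {"x": 0, "y": -1.5, "z": 120, "rx": 0, "ry": 0, "rz": 0, "claw": 110}, {"x": 0, "y": -1.5, "z": 180, "rx": 0, "ry": 0, "rz": 0, "claw": 110}, {"x": 0, "y": -1.5, "z": 225, "rx": 0, "ry": 0, "rz": 0, "claw": 110}, {"x": 0, "y": -1.5, "z": 250, "rx": 0, "ry": 0, "rz": 0, "claw": 110}, {"x": 0, "y": -1.5, "z": 251, "rx": 0, "ry": 0, "rz": 0, "claw": 110}, {"x": 0, "y": -1.5, "z": 251, "rx": 0, "ry": 0, "rz": 0, "claw": 110}]'

```text
time_s: 29.6
position: [0.4554, -0.1523, 0.0366]
tcp_rot: [[-0.054, 0.999, 0.001], [0.999, 0.054, -0.001], [-0.001, 0.001, -1.0]]
force: [-0.2, 0.2, -0.0]
opening: 0.569
grasp_force: 0.0
```

```bash
python3 -W ignore - <<'E'
from h import *
# goal TCP with -8 mm lateral shift
y=np.array([-.068,.9977]);x=np.array([.9977,.068]); b=np.array([.4714,.347])-.1314*y-.008*x; a=np.array([.455,-.1208])
print(a,b); plan([(*(a+(b-a)*f),.035,93.1+.8*f) for f in(0,.25,.5,.75,1)])
E
```

```text
[ 0.455  -0.1208] [0.4723536  0.21535822]
t 29.6 p [ 0.4554 -0.1523  0.0366] psi 93.11 F [-0.2  0.2 -0. ] open 0.569 g 0.0
(np.float64(0.455), np.float64(-0.1208), 0.035, 93.1) -> [31.5, 1.3, 1.5] [0.01, 0.006, 0.001] rows 1
(np.float64(0.45933840000000004), np.float64(-0.036760445), 0.035, 93.3) -> [115.2, 10.2, 1.5] [0.01, 0.006, -0.032] rows 2
(np.float64(0.4636768), np.float64(0.04727911), 0.035, 93.5) -> [198.9, 19.1, 1.4] [0.01, 0.006, -0.065] rows 4
(np.float64(0.46801519999999996), np.float64(0.131318665), 0.035, 93.69999999999999) -> [282.5, 27.9, 1.4] [0.01, 0.006, -0.099] rows 5
(np.float64(0.4723536), np.float64(0.21535822), 0.035, 93.89999999999999) -> [366.2, 36.8, 1.4] [0.01, 0.006, -0.132] rows 6
```

apply_moves --rows '[{"x": 18, "y": 0.8, "z": 1, "rx": 0, "ry": 0, "rz": 0, "claw": 110}, {"x": 27, "y": 1, "z": 1, "rx": 0, "ry": 0, "rz": 0, "claw": 110}, {"x": 33, "y": 1.4, "z": 1, "rx": 0, "ry": 0, "rz": 0, "claw": 110}, {"x": 42, "y": 2.3, "z": 1, "rx": 0, "ry": 0, "rz": 0, "claw": 110}, {"x": 53, "y": 3.5, "z": 1, "rx": 0, "ry": 0, "rz": -0.01, "claw": 110}, {"x": 64, "y": 4.7, "z": 1, "rx": 0, "ry": 0, "rz": -0.01, "claw": 110}, {"x": 75, "y": 5.9, "z": 1, "rx": 0, "ry": 0, "rz": -0.02, "claw": 110}, {"x": 86, "y": 7.1, "z": 1, "rx": 0, "ry": 0, "rz": -0.02, "claw": 110}, {"x": 96, "y": 8.1, "z": 1, "rx": 0, "ry": 0, "rz": -0.03, "claw": 110}, {"x": 103, "y": 8.9, "z": 1, "rx": 0, "ry": 0, "rz": -0.03, "claw": 110}]'

```text
time_s: 30.85
position: [0.4579, -0.0486, 0.0352]
tcp_rot: [[-0.057, 0.998, -0.0], [0.998, 0.057, -0.0], [-0.0, -0.0, -1.0]]
force: [-0.0, -5.2, 2.4]
opening: 0.572
grasp_force: 2.4
```

```bash
python3 -W ignore - <<'E'
from h import *
snap('wrist','w20'); w=load('w20'); s=read_state(); p=s['position'][:2]; R=s['tcp_rot']
g=p+.1014*R[:2,0]+.008*R[:2,1]; print(g,line(w,*g)); plan([(.4723,.2153,.035,93.9)])
E
```

```text
[0.45980641 0.05382754] (np.int64(103), array([0.4528, 0.0515]), np.float64(144.8))
t 30.9 p [ 0.4575 -0.0479  0.0352] psi 93.23 F [ 2.  -0.7  1. ] open 0.566 g 0.8
(0.4723, 0.2153, 0.035, 93.9) -> [261.9, 29.6, 0.3] [-0.006, -0.006, -0.111] rows 5
```

```bash
cat >> h.py <<'E'
def tops(w):
    """blobs of depth points at knob-top height -> centres; line at each"""
    v,u=np.mgrid[0:384,0:512]; c=np.stack([(u-w['cx'])/w['fx'],-(v-w['cy'])/w['fy'],-np.ones_like(u,float)],-1)
    P=w['xyz']+(c@np.array(w['orientation']).reshape(3,3).T)*w['d'][...,None]
    m=((P[...,2]>.056)&(P[...,2]<.064)&(w['d']>0)).astype('u1'); n,l,st,_=cv2.connectedComponentsWithStats(m)
    for i in range(1,n):
        if st[i,4]>150:
            q=P[l==i]; a=(q[:,:2].max(0)+q[:,:2].min(0))/2; print(st[i,4],np.median(q,0).round(4),'ext',np.ptp(q,axis=0).round(3),'line',line(w,*a))
E
python3 -W ignore - <<'E'
from h import *
w=load('w20'); tops(w)
E
```

```text
6937 [0.4423 0.0514 0.0598] ext [0.034 0.033 0.007] line (np.int64(231), array([0.4417, 0.0516]), np.float64(3.6))
194 [ 0.4299 -0.0565  0.0595] ext [0.006 0.011 0.008] line (np.int64(838), array([ 0.4277, -0.051 ]), np.float64(37.0))
199 [ 0.4853 -0.0533  0.0595] ext [0.006 0.012 0.008] line (np.int64(852), array([ 0.4865, -0.047 ]), np.float64(153.7))
```

The board was knocked about 18 mm toward -x (slot1 knob now at (0.4417,0.0516), yaw still 3.6°). I'll push on with a little drift to +x, and finish with a side push.

apply_moves --rows '[{"x": 8, "y": 1.2, "z": 0, "rx": 0, "ry": 0, "rz": 0, "claw": 110}, {"x": 18, "y": 2.7, "z": 0, "rx": 0, "ry": 0, "rz": 0, "claw": 110}, {"x": 28, "y": 4.2, "z": 0, "rx": 0, "ry": 0, "rz": -0.01, "claw": 110}, {"x": 38, "y": 5.8, "z": 0, "rx": 0, "ry": 0, "rz": -0.01, "claw": 110}, {"x": 48, "y": 7.3, "z": 0, "rx": 0, "ry": 0, "rz": -0.02, "claw": 110}, {"x": 58, "y": 8.8, "z": 0, "rx": 0, "ry": 0, "rz": -0.02, "claw": 110}, {"x": 68, "y": 10.3, "z": 0, "rx": 0, "ry": 0, "rz": -0.03, "claw": 110}, {"x": 78, "y": 11.9, "z": 0, "rx": 0, "ry": 0, "rz": -0.03, "claw": 110}, {"x": 88, "y": 13.4, "z": 0, "rx": 0, "ry": 0, "rz": -0.04, "claw": 110}, {"x": 95, "y": 14.4, "z": 0, "rx": 0, "ry": 0, "rz": -0.04, "claw": 110}]'

```text
time_s: 32.15
position: [0.4668, 0.0471, 0.0352]
tcp_rot: [[-0.061, 0.998, -0.0], [0.998, 0.061, 0.0], [0.0, -0.0, -1.0]]
force: [-1.3, -4.6, 2.2]
opening: 0.566
grasp_force: 2.4
```

```bash
python3 -W ignore - <<'E'
from h import *
snap('wrist','w21'); w=load('w21'); tops(w); plan([(.4825,.2172,.035,93.9)])
E
```

```text
6939 [0.4511 0.1471 0.0598] ext [0.034 0.033 0.006] line (np.int64(233), array([0.4508, 0.1472]), np.float64(4.1))
198 [0.4389 0.0391 0.0594] ext [0.006 0.012 0.008] line (np.int64(872), array([0.4366, 0.0447]), np.float64(39.2))
199 [0.4943 0.0424 0.0593] ext [0.006 0.012 0.008] line (np.int64(801), array([0.4957, 0.0484]), np.float64(151.5))
t 32.2 p [0.4668 0.0478 0.0351] psi 93.45 F [ 0.5  0.1 -0.1] open 0.569 g 0.3
(0.4825, 0.2172, 0.035, 93.9) -> [168.1, 25.9, 0.2] [-0.002, -0.006, -0.076] rows 3
```

apply_moves --rows '[{"x": 8, "y": 1.6, "z": 0, "rx": 0, "ry": 0, "rz": 0, "claw": 110}, {"x": 18, "y": 3.5, "z": 0, "rx": 0, "ry": 0, "rz": 0, "claw": 110}, {"x": 28, "y": 5.5, "z": 0, "rx": 0, "ry": 0, "rz": 0, "claw": 110}, {"x": 38, "y": 7.5, "z": 0, "rx": 0, "ry": 0, "rz": 0, "claw": 110}, {"x": 48, "y": 9.4, "z": 0, "rx": 0, "ry": 0, "rz": 0, "claw": 110}, {"x": 58, "y": 11.4, "z": 0, "rx": 0, "ry": 0, "rz": 0, "claw": 110}, {"x": 68, "y": 13.4, "z": 0, "rx": 0, "ry": 0, "rz": 0, "claw": 110}, {"x": 78, "y": 15.3, "z": 0, "rx": 0, "ry": 0, "rz": 0, "claw": 110}, {"x": 88, "y": 17.3, "z": 0, "rx": 0, "ry": 0, "rz": 0, "claw": 110}, {"x": 95, "y": 18.7, "z": 0, "rx": 0, "ry": 0, "rz": 0, "claw": 110}]'

```text
time_s: 33.45
position: [0.4798, 0.143, 0.0351]
tcp_rot: [[-0.061, 0.998, -0.0], [0.998, 0.061, -0.0], [0.0, -0.0, -1.0]]
force: [-0.3, -4.5, 0.0]
opening: 0.564
grasp_force: 2.0
```

```bash
python3 -W ignore - <<'E'
from h import *
snap('wrist','w22'); w=load('w22'); tops(w); plan([])
# dry outline: cardboard/tape edges ahead, bright in all channels, along x at y
for yy in(.22,.36,.40,.44):
    p=rect(w,.47,yy,0,.09,.0005)[:,176:184].mean(1).min(1); b=np.where(p>200)[0]
    print(yy,[round(.56-i*.0005,4) for i in b if i+1 not in b or i-1 not in b])
E
```

```text
6950 [0.4642 0.2429 0.0598] ext [0.034 0.033 0.007] line (np.int64(222), array([0.4639, 0.2431]), np.float64(3.8))
202 [0.4518 0.1352 0.0594] ext [0.006 0.012 0.008] line (np.int64(839), array([0.4495, 0.1406]), np.float64(37.6))
202 [0.5074 0.1386 0.0593] ext [0.006 0.013 0.008] line (np.int64(839), array([0.5086, 0.1444]), np.float64(153.6))
t 33.5 p [0.4801 0.1438 0.0352] psi 93.44 F [0.2 0.7 0.2] open 0.565 g 0.0
0.22 [np.float64(0.554), np.float64(0.52), np.float64(0.4135), np.float64(0.4115)]
0.36 []
0.4 []
0.44 []
```

apply_moves --rows '[{"x": 8, "y": 1.5, "z": 0, "rx": 0, "ry": 0, "rz": 0, "claw": 110}, {"x": 18, "y": 3.4, "z": 0, "rx": 0, "ry": 0, "rz": -0.01, "claw": 110}, {"x": 28, "y": 5.4, "z": 0, "rx": 0, "ry": 0, "rz": -0.02, "claw": 110}, {"x": 38, "y": 7.3, "z": 0, "rx": 0, "ry": 0, "rz": -0.02, "claw": 110}, {"x": 47, "y": 9, "z": 0, "rx": 0, "ry": 0, "rz": -0.03, "claw": 110}, {"x": 55, "y": 10.5, "z": 0, "rx": 0, "ry": 0, "rz": -0.04, "claw": 110}, {"x": 62, "y": 11.8, "z": 0, "rx": 0, "ry": 0, "rz": -0.05, "claw": 110}, {"x": 67, "y": 12.8, "z": 0, "rx": 0, "ry": 0, "rz": -0.05, "claw": 110}, {"x": 70, "y": 13.4, "z": 0, "rx": 0, "ry": 0, "rz": -0.05, "claw": 110}, {"x": 71, "y": 13.6, "z": 0, "rx": 0, "ry": 0, "rz": -0.05, "claw": 110}]'

```text
time_s: 34.75
position: [0.4891, 0.2141, 0.0351]
tcp_rot: [[-0.066, 0.998, -0.0], [0.998, 0.066, -0.0], [-0.0, -0.0, -1.0]]
force: [-0.6, -4.9, 0.1]
opening: 0.568
grasp_force: 2.1
```

```bash
python3 -W ignore - <<'E'
from h import *
snap('wrist','w23'); w=load('w23'); tops(w); plan([])
E
```

```text
6935 [0.4727 0.3137 0.0598] ext [0.034 0.033 0.007] line (np.int64(230), array([0.4723, 0.3139]), np.float64(4.2))
198 [0.4611 0.2061 0.0594] ext [0.006 0.012 0.008] line (np.int64(827), array([0.459 , 0.2118]), np.float64(36.3))
199 [0.5166 0.2096 0.0593] ext [0.006 0.011 0.008] line (np.int64(834), array([0.5178, 0.2159]), np.float64(153.5))
t 34.8 p [0.4891 0.2141 0.0351] psi 93.74 F [-1.  -2.5  1. ] open 0.565 g 1.6
```

apply_moves --rows '[{"x": 2, "y": 0.7, "z": 0, "rx": 0, "ry": 0, "rz": 0, "claw": 110}, {"x": 3.2, "y": 1.2, "z": 0, "rx": 0, "ry": 0, "rz": 0, "claw": 110}, {"x": 3.2, "y": 1.2, "z": 0, "rx": 0, "ry": 0, "rz": 0, "claw": 110}, {"x": -20, "y": 1.2, "z": 0, "rx": 0, "ry": 0, "rz": 0, "claw": 110}, {"x": -30, "y": 0, "z": -30, "rx": 0, "ry": 0, "rz": 0, "claw": 110}, {"x": -30, "y": 0, "z": -90, "rx": 0, "ry": 0, "rz": 0, "claw": 110}, {"x": -30, "y": 0, "z": -150, "rx": 0, "ry": 0, "rz": 0, "claw": 110}, {"x": -30, "y": 0, "z": -210, "rx": 0, "ry": 0, "rz": 0, "claw": 110}, {"x": -30, "y": 0, "z": -250, "rx": 0, "ry": 0, "rz": 0, "claw": 110}, {"x": -30, "y": 0, "z": -250, "rx": 0, "ry": 0, "rz": 0, "claw": 110}]'

```text
time_s: 36.05
position: [0.4938, 0.1854, 0.2892]
tcp_rot: [[-0.065, 0.998, 0.011], [0.998, 0.065, 0.003], [0.003, 0.011, -1.0]]
force: [-0.0, 0.3, -0.4]
opening: 0.565
grasp_force: 0.0
```

apply_moves --rows '[{"x": 80, "y": 0, "z": -50, "rx": 0, "ry": 0, "rz": 0, "claw": 110}, {"x": 80, "y": 0, "z": -50, "rx": 0, "ry": 0, "rz": 0, "claw": 110}, {"x": 80, "y": 0, "z": -50, "rx": 0, "ry": 0, "rz": 0, "claw": 110}]'

```text
time_s: 36.42
position: [0.486, 0.2661, 0.3351]
tcp_rot: [[-0.068, 0.998, 0.001], [0.998, 0.068, 0.002], [0.002, 0.002, -1.0]]
force: [-1.0, 0.4, -1.3]
opening: 0.569
grasp_force: 0.0
```

```bash
python3 -W ignore - <<'E'
from h import *
plan([]); snap('wrist','w24'); w=load('w24'); tops(w)
p=rect(w,.4714,.347,0,.15,.0005); cv2.imwrite('pics/w24b.png',p)
for yy in(.24,.28,.33,.39,.44):
    q=rect(w,.47,yy,0,.09,.0005)[:,176:184].mean(1).min(1); b=np.where(q>195)[0]
    print(yy,[round(.56-i*.0005,4) for i in b if i+1 not in b or i-1 not in b])
E
```

```text
t 36.42 p [0.486  0.2661 0.3351] psi 93.91 F [-1.   0.4 -1.3] open 0.569 g 0.0
570 [0.4648 0.4366 0.0599] ext [0.033 0.033 0.006] line (np.int64(237), array([0.4649, 0.4379]), np.float64(4.3))
487 [0.4703 0.3759 0.06  ] ext [0.032 0.034 0.006] line (np.int64(214), array([0.4712, 0.3753]), np.float64(94.4))
428 [0.4724 0.3169 0.0599] ext [0.033 0.032 0.006] line (np.int64(200), array([0.4725, 0.3171]), np.float64(4.1))
0.24 [np.float64(0.552), np.float64(0.536), np.float64(0.426), np.float64(0.41)]
0.28 [np.float64(0.549), np.float64(0.533), np.float64(0.423), np.float64(0.407)]
0.33 [np.float64(0.5455), np.float64(0.529), np.float64(0.419), np.float64(0.403)]
0.39 [np.float64(0.541), np.float64(0.525), np.float64(0.415), np.float64(0.3985)]
0.44 [np.float64(0.5375), np.float64(0.521), np.float64(0.411), np.float64(0.395)]
```

View pics/w24b.png

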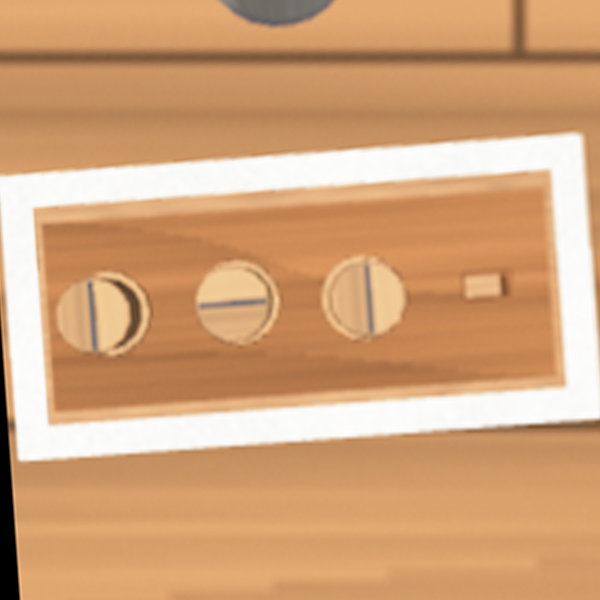

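The board lies inside the dry outline (inner tape cols 35–565, rows 172–425), about 2.5 mm off centre and parallel to it, with all three knobs flush at z 60 mm. The robot is clear.

```bash
python3 -c "
from rig import hand_in
print(hand_in())"
```

```text
the job is handed in; nothing more can be done
None
```

I seated all three wooden knobs flush in the board, pushed it square into the spray outline, squeezed the trigger fully and let it spring back, then pushed the board square into the drying place (about 2.5 mm off centre). I handed the job in at about 36 s; no verdict came back.

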